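# Tighten the embossing press's hold-down bolt

## Task

The embossing press has just been set on this bench, and the bolt in the slotted ear nearer the driver stand is still loose. Take the red hex driver from the stand, feel gently in the slot for the bolt's hex socket without leaning hard on the driver, screw the bolt clockwise until it is fully home, regrasping the handle as you need, then put the driver back upright in its hole. Leave everything else where it is.

Things in the scene. Friction and masses are not known exactly. Their poses are not given: they have to be found in the camera images.
- press: dark grey lever embossing press (fixed): base 240 x 200 x 30 mm, C-frame and lever up to 0.42 m high over its middle, front facing -x. At its front corners two ears, 72 x 95 x 30 mm, stick out to +y and -y, each slotted for a hold-down bolt: the +y bolt is tight, the -y one loose. Origin under the centre of the base, x to its back, y to its left seen from the robot
- slot (a point): centre of the mouth of the -y ear's slot, level with the ear's top, 30 mm above the bench; axes as the press's. Slot: 54 mm long along y, 38 wide along x, 24 deep. The loose bolt's upright axis lies within 7 mm of this point along y and 1 mm along x; where, and how its hexagon is turned, is not reported. Top of the bolt's head: 10 to 10.3 mm below this point at first, 11 in the end
- bolt (a joint): how far the loose bolt is screwed down, rad: grows clockwise seen from above, 0.2 to 1.1 at the start, solid stop (fully home) at 3.2. It sinks 2 mm a turn, turns stiffly (0.12 N m) and stays where left. Its flat round steel head is 34 mm across, with a central hexagon socket 12.8 mm across flats and 12.5 mm deep
- driver_grip (a point): centre of the round handle (half-way up) of the upright red hex driver; z up along it. Handle 30 mm across, 72 mm long; below it a hexagon steel shank 66 mm long, so the tip is 102 mm below this point. Left in the socket the driver stands by itself, leaning up to 5 degrees
- driver_tip (a point): end of the red driver's shank, on its axis. Shank 12 mm across flats, 13.9 over corners. Its last 3 mm are a blunt cone, 8 to 12 mm across, that drops into a socket up to 2 mm off-centre at any angle; the hexagon above it enters only when lined up (every 60 degrees, about 7 degrees play each way). Fully seated the tip is 12.5 mm below the top of the bolt's head
- driver: the red hex driver as a whole, about 0.18 kg; origin at the end of its shank, z up along it
- stand_hole (a point): centre of the mouth of the red driver's hole in the driver stand (its +y hole); axes as the stand's. The stand is a fixed beech block, 70 mm along x, 230 along y, 62 high; the hole is 17 mm across and 40 mm deep, and the driver stands on its bottom; the blue and the yellow driver stand 75 and 150 mm from it towards -y
- driver_blue_grip (a point): blue hex driver (8 mm), standing in the middle hole of the stand; point half-way up its handle
- driver_yellow_grip (a point): yellow hex driver (6 mm), standing in the -y hole of the stand; point half-way up its handle
- card_tray: open grey tray of cards, 200 x 140 x 45 mm; origin under its centre
- envelopes: banded stack of pink envelopes, 165 x 118 x 51 mm; origin under its centre
- die: spare round brass embossing die, 56 mm across, 16 mm high; origin under its centre
- wood_stamp: wooden hand stamp, 48 mm square foot, 74 mm high; origin under its centre
- clip_jar: amber glass jar with a brass lid, 56 mm across, 75 mm high; origin under its centre
Mind the look-alikes: they are no part of the job. Leave any purple look-alike of the driver alone.

How it is judged (in metres and radians):
On the way, in this order (a step that is already met when the one before it is completed fails the run):
1. the red driver is seated in the bolt's socket (z of driver_tip in the frame of slot below -0.0175 m and horizontal distance between driver_tip and slot below 0.0105 m and angle between driver_grip's own z axis and vertical below 0.2 rad), for 0.2 s.
2. the bolt is screwed fully home with the driver in its socket (value of joint bolt above 3.05 rad and z of driver_tip in the frame of slot below -0.0175 m and horizontal distance between driver_tip and slot below 0.0105 m), for 0.2 s.
At the end, for the whole second after the job is handed in: The bolt is fully home (within 0.15 rad of its stop) and the red driver stands in its hole in the stand again, upright within 0.15 rad, its tip within 8 mm of where it began, released and still (value of joint bolt above 3.05 rad and distance of driver_tip from where it was at the start of the episode below 0.008 m and distance of driver_grip from where it was at the start of the episode below 0.02 m and angle between driver_grip's own z axis and vertical below 0.15 rad and linear speed of driver below 0.03 m/s); the robot touches nothing.
It fails at once if the driver is pressed with more than 40 N on the bolt before its hexagon is in the socket, on the bottom of the socket, or on the press ((contact force between driver and bolt above 40 N and z of driver_tip in the frame of slot above -0.0155 m) or contact force between driver and bolt_c6 above 40 N or contact force between driver and press above 40 N).
It fails at once if a bystander is moved by more than 20 mm (the other drivers' handles too) (distance of any of card_tray, envelopes, die, wood_stamp, clip_jar, driver_blue_grip, driver_yellow_grip from where it was at the start of the episode above 0.02 m).
It also fails if it takes over 67 s, if anything falls off the work surface, if the arm or the gripper's body presses on something with over 40 N, if the wrist force passes 120 N, or if a joint passes its speed limit or range.

## Robot

A 6-joint arm with a two-finger parallel gripper is mounted at the origin on the work surface. World frame = base frame: x ahead of the robot, y to its left, z up, the work surface at z = 0. Lengths are in m, angles in degrees, forces in N, time in s.
With the tool pointing down it reaches from about 0.25 to 0.725 m from the base axis. Payload 9.7 kg.
Tool frame: the origin (TCP) lies at the very end of the fingers, on their centre line; the grasp point (between the pads) lies 19 mm behind it; x points along the fingers, z is the direction in which the jaws open and shut, and the axes are right-handed (so a half turn about x gives the same grasp; the last joint's range is limited). The gripper opens to 85 mm and grips with 20 to 120 N. Pads are 22 mm wide; open, the fingers measure 114 mm over their backs; the gripper's body (76 mm by 85 mm) begins 54 mm behind the grasp point. The pads swing forward as they close: fully open they stand 13 mm farther back than shut.
Start: joints at [76.146, 4.979, 10.078, 95.1, 0, 90], TCP at [0.132, 0.534, 0.231] pointing down, gripper open.
Joint ranges: [-179.16, 179.16], [-48.56, 103.87], [-65.8, 70.77], [-126.05, 130.52], [-82.76, 87.17], [-180, 180]. Speed limits (degrees/s): [127.2, 127.2, 147.25, 180, 180, 180].

## Interface

Orientations are given as [roll, pitch, yaw] about the fixed x, y, z axes, in that order (R = Rz(yaw) Ry(pitch) Rx(roll)).
In Python, from workcell import sensors, vision, job_done gives the robot as it stands.
- The arm moves only by the tool carry_out, never from a script. Its argument "increments" is a list of rows, each a list of 7 numbers: the turn, a rotation vector about the tool's x, y, z in degrees, then the shift along the tool's x, y, z in mm, then the opening in per cent of the stroke, from 0 (shut) to 100 (fully open). A call has 1 to 12 rows; each row shifts and turns the commanded pose from where the row before left it, along the tool's axes as they then stand; what a row does not reach is not made up. A row lasts 1/8 s, in which the tool goes at most 62.5 mm and 10.7 degrees, less where a joint would pass 70% of its speed; a pose out of reach is approached as far as the arm can. A call is refused whole if a number of a shift passes 62.5 or a number of a turn 10.7, either way. A call with a gripper value outside its range is refused whole. The fingers move at their own pace and stop on an object; "squeeze" is the grip in N (left out, the last holds). Time passes only in rows, so rows that do not move let the fingers close. It gives the time, the measured TCP pose, the force and the opening at its end, in the units of the state.
- sensors.get_obs(): the state, without advancing time (a new reading comes with each control period).
- vision.camera(name): name is "scene" or "side" or "wrist"; returns the picture (400x640x3 uint8, red, green, blue); there is no depth.
- vision.calibration(name): a dict with "camera_matrix" (3x3 intrinsics, pixels), "extrinsics" (4x4, takes a point from world to camera coordinates); the wrist camera has in their place "mount" (4x4, takes a point from camera to tool coordinates, whose origin is the TCP and whose axes are the tool frame's). Camera axes: x right, y up, looking along -z (the intrinsics and any distortion apply to the point x, -y, -z); pixel columns grow to the right and rows downward; lengths in m; the calibration is good to about 2 mm. A picture is of the moment at which its call begins: read the wrist's pose just before it. calibration takes no time and is no camera call.
- job_done(): hands the job in, once; it reports no verdict.
The state is a dict: "time": time; "q": joint angles; "qd": joint speeds; "joint_efforts": joint torques, N m; "ee_pos": TCP position; "tcp_rot": TCP orientation; "wrist_force": force on the tool from outside, world axes, zero at the start; "torque": the same for the moment, N m; "opening": finger opening in m.
Only numpy, scipy, OpenCV 4.12 (cv2) and the standard library are available. Lean on these libraries where they do the work, as an engineer would, in place of code of your own. Each camera call takes 0.05 s, during which the arm holds its last target.

## Working session

There is one attempt and no reset: what is moved stays moved. The work goes in short steps, Python scripts to look and compute and a tool call to move; the robot and the scene stay as the last step left them, time stands still between calls to the robot, and variables do not carry over. Pictures are saved under pics/ and viewed, and the job is handed in when it is done.

Besides the shell and the picture viewer there is one more tool, called after "Call:" by a JSON object that holds its "name" and its "arguments". carry_out: Moves the arm, as the interface text tells. Its arguments: {"type":"object","properties":{"increments":{"type":"array"},"squeeze":{"type":"number"}},"required":["increments"]}

```bash
mkdir -p pics; ls; cat > h.py <<'E'
import numpy as np, cv2
from workcell import sensors, vision, job_done
from scipy.spatial.transform import Rotation as R
def save(name,img,f): cv2.imwrite(f'pics/{f}.png',img[:,:,::-1])
def Ttool(o): 
    T=np.eye(4); T[:3,:3]=R.from_euler('xyz',o['tcp_rot'],degrees=True).as_matrix(); T[:3,3]=o['ee_pos']; return T
def w2c(name,o=None):
    c=vision.calibration(name); K=np.array(c['camera_matrix'])
    if 'extrinsics' in c: E=np.array(c['extrinsics'])
    else: E=np.linalg.inv(Ttool(o)@np.array(c['mount']))
    return K,E,c
def proj(name,P,o=None):
    K,E,c=w2c(name,o); P=np.atleast_2d(P); p=(E[:3,:3]@P.T).T+E[:3,3]; p=p*[1,-1,-1]
    u=(K@p.T).T; return u[:,:2]/u[:,2:]
def ray(name,uv,o=None):
    K,E,c=w2c(name,o); d=np.linalg.inv(K)@[uv[0],uv[1],1]; d=d*[1,-1,-1]
    Rw=E[:3,:3].T; return -Rw@E[:3,3], Rw@d
def onz(name,uv,z,o=None):
    c,d=ray(name,uv,o); return c+d*(z-c[2])/d[2]
def cross(rays):
    A=np.zeros((3,3));b=np.zeros(3)
    for c,d in rays:
        d=d/np.linalg.norm(d);M=np.eye(3)-np.outer(d,d);A+=M;b+=M@c
    x=np.linalg.solve(A,b); return x,[np.linalg.norm((np.eye(3)-np.outer(d,d)/(d@d))@(x-c)) for c,d in rays]
E
python3 - <<'E'
from h import *
o=sensors.get_obs();print(o)
for n in ['scene','side','wrist']:
    save(n,vision.camera(n),n+'0'); print(n,vision.calibration(n))
E
```

```text
pics
{'time': 0.0, 'q': array([7.61470311e+01, 5.01038349e+00, 1.00327519e+01, 9.50986848e+01,
       1.38024230e-03, 8.99999186e+01]), 'qd': array([ 0.00687313,  0.04640098, -0.03582613, -0.03680633,  0.07988866,
       -0.07971389]), 'joint_efforts': array([-1.35559996e-03, -5.20393324e+01,  4.64799464e+01,  1.67475455e-02,
       -2.01575904e-04,  4.49191361e-06]), 'ee_pos': array([0.13162442, 0.5337767 , 0.2305747 ]), 'tcp_rot': array([ 178.96379163,   89.9236712 , -104.88909672]), 'wrist_force': array([ 0.05381457,  0.16917218, -0.37337793]), 'torque': array([0.01394244, 0.00573948, 0.03594738]), 'opening': 0.08505017900411241}
scene {'camera_matrix': array([[427.67055519,   0.        , 325.73672677],
       [  0.        , 427.67055519, 200.37191778],
       [  0.        ,   0.        ,   1.        ]]), 'extrinsics': array([[-0.82632517,  0.56317994, -0.00388186,  0.48647832],
       [-0.40279088, -0.58614898,  0.70298568,  0.11554206],
       [ 0.39363209,  0.58245834,  0.7111934 , -1.64131864],
       [ 0.        ,  0.        ,  0.        ,  1.        ]])}
side {'camera_matrix
[... 247 characters left out ...]
06894,  0.69030324,  0.70757305, -0.12279295],
       [-0.18137857, -0.68427926,  0.70630284, -1.01027277],
       [ 0.        ,  0.        ,  0.        ,  1.        ]])}
wrist {'camera_matrix': array([[309.62592965,   0.        , 320.06039467],
       [  0.        , 309.62592965, 199.36186988],
       [  0.        ,   0.        ,   1.        ]]), 'mount': array([[-3.19379702e-04,  2.87719118e-01, -9.57714784e-01,
        -1.41345226e-01],
       [ 2.21068268e-04,  9.57714830e-01,  2.87719058e-01,
         7.26762304e-02],
       [ 9.99999925e-01, -1.19828722e-04, -3.69480244e-04,
        -9.84744332e-04],
       [ 0.00000000e+00,  0.00000000e+00,  0.00000000e+00,
         1.00000000e+00]])}
```

View pics/scene0.png

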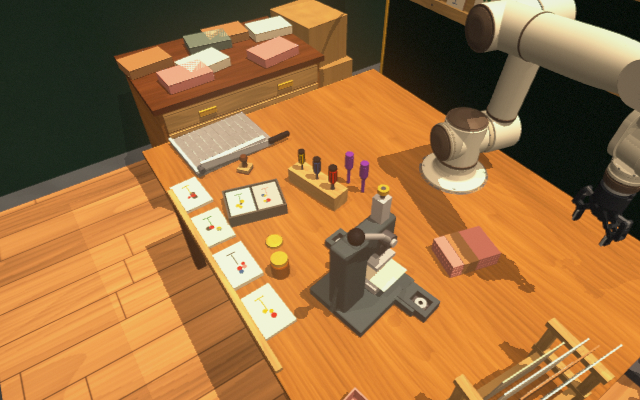

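View pics/side0.png

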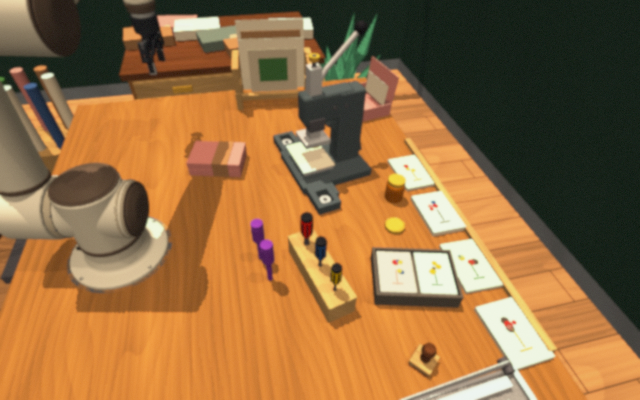

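View pics/wrist0.png

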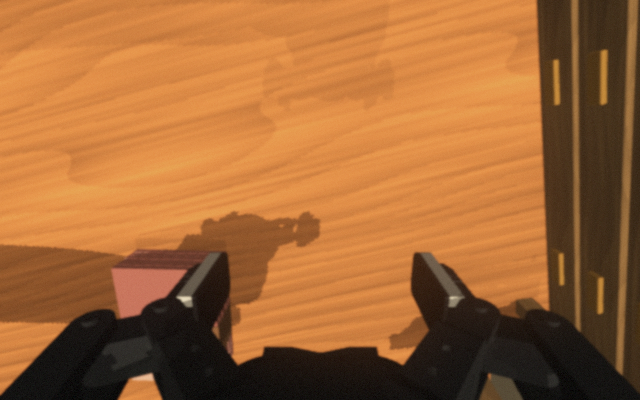

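```bash
python3 - <<'E'
import cv2
a=cv2.imread('pics/scene0.png');b=cv2.imread('pics/side0.png')
cv2.imwrite('pics/c1.png',cv2.resize(a[135:215,280:390],None,fx=7,fy=7,interpolation=cv2.INTER_CUBIC))
cv2.imwrite('pics/c2.png',cv2.resize(b[190:330,240:370],None,fx=4,fy=4,interpolation=cv2.INTER_CUBIC))
cv2.imwrite('pics/c3.png',cv2.resize(b[110:220,260:380],None,fx=5,fy=5,interpolation=cv2.INTER_CUBIC))
E
```

```text
(no output)
```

View pics/c1.png

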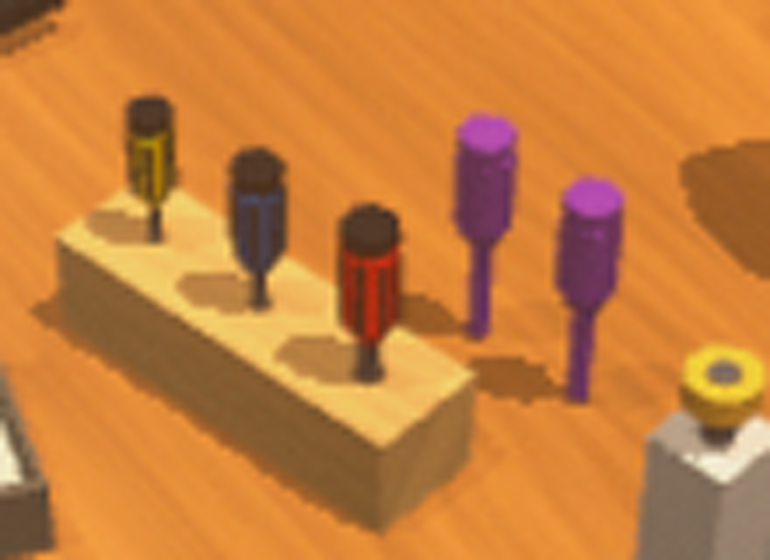

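View pics/c2.png

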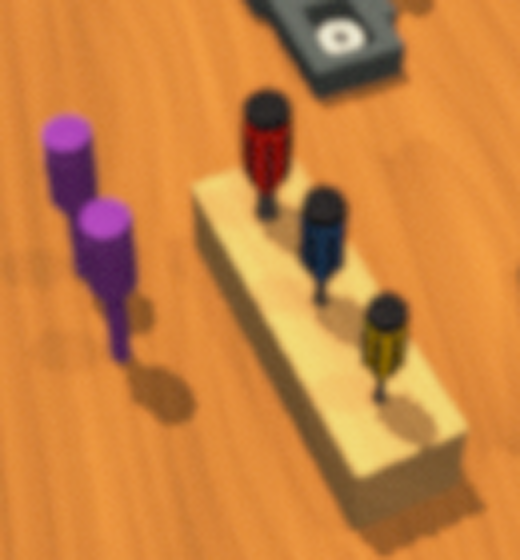

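View pics/c3.png

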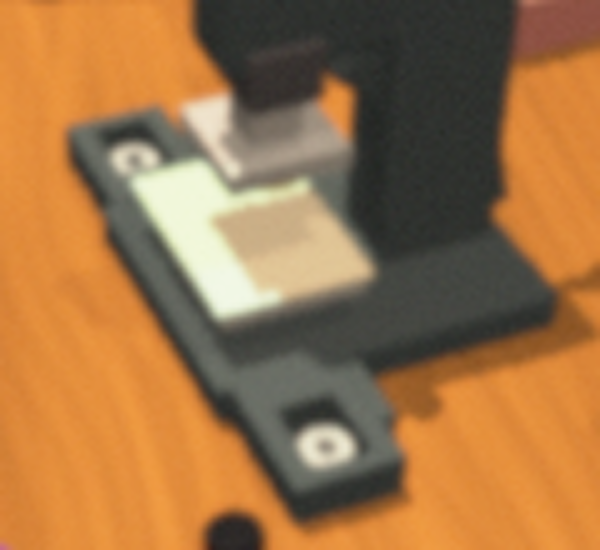

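```bash
python3 - <<'E'
from h import *
f=lambda x:np.round(x,4)
print('top',f(onz('scene',(332.9,167.6),.16)),f(onz('side',(307,217),.16)),cross([ray('scene',(332.9,167.6)),ray('side',(307,217))]))
print('hole',f(onz('scene',(332.9,188.3),.062)),f(onz('side',(306.5,243),.062)))
print('bolt',f(onz('side',(324.8,199),.02)))
p=lambda x,y:(x/7+280,y/7+135); s=lambda x,y:(x/4+240,y/4+190); q=lambda x,y:(x/5+260,y/5+110)
for c in [(60,238),(385,447),(472,375)]: print('standtop scene',f(onz('scene',p(*c),.062)))
for c in [(193,187),(357,475),(463,432),(300,168)]: print('standtop side',f(onz('side',s(*c),.062)))
for c in [(240,400),(290,490),(400,460),(365,370)]: print('ear side',f(onz('side',q(*c),.03)))
for c in [(280,408),(335,398),(370,445)]: print('slot side',f(onz('side',q(*c),.03)))
print('tight bolt',f(onz('side',q(135,158),.02)))
for c in [(70,130),(107,215),(220,390),(375,375),(550,300)]: print('base',f(onz('side',q(*c),.03)))
for c,n in [((68,135),'A'),((105,218),'B')]: print('purple side',f(onz('side',s(*c),.14)))
for c,n in [((487,133),'A'),((592,197),'B')]: print('purple scene',f(onz('scene',p(*c),.14)))
print(cross([ray('side',s(68,135)),ray('scene',p(592,197))]),cross([ray('side',s(105,218)),ray('scene',p(487,133))]))
E
```

```text
top [ 0.4759 -0.1225  0.16  ] [ 0.4756 -0.1344  0.16  ] (array([ 0.47472086, -0.12807647,  0.15467659]), [np.float64(0.0023710010682662327), np.float64(0.002371001068266147)])
hole [ 0.4731 -0.1251  0.062 ] [ 0.4752 -0.132   0.062 ]
bolt [0.5719 0.0534 0.02  ]
standtop scene [ 0.5478 -0.2997  0.062 ]
standtop scene [ 0.4969 -0.0787  0.062 ]
standtop scene [ 0.4324 -0.0954  0.062 ]
standtop side [ 0.4342 -0.1019  0.062 ]
standtop side [ 0.4838 -0.3223  0.062 ]
standtop side [ 0.5484 -0.3098  0.062 ]
standtop side [ 0.5045 -0.1012  0.062 ]
ear side [0.5293 0.0918 0.03  ]
ear side [0.5407 0.0119 0.03  ]
ear side [0.6091 0.0219 0.03  ]
ear side [0.6098 0.1018 0.03  ]
slot side [0.5511 0.0798 0.03  ]
slot side [0.5855 0.0814 0.03  ]
slot side [0.5954 0.0377 0.03  ]
tight bolt [0.5143 0.3599 0.02  ]
base [0.4737 0.3881 0.03  ]
base [0.4824 0.2869 0.03  ]
base [0.5195 0.103  0.03  ]
base [0.6146 0.0962 0.03  ]
base [0.7429 0.1412 0.03  ]
purple side [ 0.3602 -0.112   0.14  ]
purple side [ 0.3724 -0.1787  0.14  ]
purple scene [ 0.3732 -0.1675  0.14  ]
purple scene [ 0.3604 -0.0991  0.14  ]
(array([ 0.35834451, -0.10476027,  0.13389995]), [np.float64(0.0024233576806675663), np.float64(0.0024233576806677185)]) (array([ 0.37109572, -0.1730528 ,  0.13452231]), [np.float64(0.0018634418796960046), np.float64(0.0018634418796959237)])
```

```bash
cat >> h.py <<'E'
def yaw_z(T):  # world direction angle of the tool z axis
    return np.degrees(np.arctan2(T[1,2],T[0,2]))
def delta(target,zang=None):
    """shift (mm) in tool axes to TCP target, turn about tool x (deg) to bring z axis to zang (mod 180), tilt error"""
    o=sensors.get_obs();T=Ttool(o)
    d=T[:3,:3].T@(np.array(target)-T[:3,3])*1000
    print('tcp',np.round(T[:3,3],4),'x axis',np.round(T[:3,0],4),'zang',round(yaw_z(T),2),'q6',round(o['q'][5],1),'t',round(o['time'],2))
    # correction to make x axis straight down, in tool frame
    ax=np.cross(T[:3,0],[0,0,-1]); print('tilt fix rotvec(tool)',np.round(np.degrees(T[:3,:3].T@ax),2))
    print('shift',np.round(d,1), 'turn', None if zang is None else round((yaw_z(T)-zang+90)%180-90,2))
E
python3 - <<'E'
from h import *
delta([.475,-.128,.30],12.5)
print(Ttool(sensors.get_obs()).round(3))
E
```

```text
tcp [0.1316 0.5338 0.2307] x axis [-3.e-04 -1.e-03 -1.e+00] zang 76.15 q6 90.0 t 0.15
tilt fix rotvec(tool) [ 0.   -0.06 -0.  ]
shift [ -68.7 -491.8 -560.4] turn 63.65
[[-0.    -0.971  0.239  0.132]
 [-0.001  0.239  0.971  0.534]
 [-1.     0.    -0.001  0.231]
 [ 0.     0.     0.     1.   ]]
```

Call:
{"name": "carry_out", "arguments": {"increments": [[-10.6, 0, 0, -6.5, 0, 0, 100], [-10.6, 0, 0, -6.5, 0, 0, 100], [-10.6, 0, 0, -6.5, 0, 0, 100], [-10.6, 0, 0, -6.5, 0, 0, 100], [-10.6, 0, 0, -6.5, 0, 0, 100], [-10.6, 0, 0, -6.5, 0, 0, 100], [-10.6, 0, 0, -6.5, 0, 0, 100], [-10.6, 0, 0, -6.5, 0, 0, 100], [-10.6, 0, 0, -6.5, 0, 0, 100], [-10.6, 0, 0, -6.5, 0, 0, 100], [-10.4, 0, 0, -5, 0, 0, 100]]}}

```text
time: 1.52
ee_pos: [0.1317, 0.534, 0.3013]
tcp_rot: [63.8, 90.0, -103.3]
wrist_force: [-0.3, -0.0, -0.0]
opening: 0.0854
```

```bash
python3 - <<'E'
from h import *
delta([.475,-.128,.30],12.5)
E
```

```text
tcp [0.1317 0.534  0.3013] x axis [-1.e-04 -4.e-04 -1.e+00] zang -167.11 q6 -26.7 t 1.52
tilt fix rotvec(tool) [-0.    0.01 -0.02]
shift [   1.5  721.9 -187. ] turn 0.39
```

Call:
{"name": "carry_out", "arguments": {"increments": [[0, 0, 0, 0, 51.5, -13.4, 100], [0, 0, 0, 0, 51.5, -13.4, 100], [0, 0, 0, 0, 51.5, -13.4, 100], [0, 0, 0, 0, 51.5, -13.4, 100], [0, 0, 0, 0, 51.5, -13.4, 100], [0, 0, 0, 0, 51.5, -13.4, 100], [0, 0, 0, 0, 51.5, -13.4, 100], [0, 0, 0, 0, 51.5, -13.4, 100], [0, 0, 0, 0, 51.5, -13.4, 100], [0, 0, 0, 0, 51.5, -13.4, 100]]}}

```text
time: 2.78
ee_pos: [0.3748, 0.0587, 0.3013]
tcp_rot: [-176.2, 90.0, 16.3]
wrist_force: [0.8, 2.4, 0.1]
opening: 0.0853
```

Call:
{"name": "carry_out", "arguments": {"increments": [[0, 0, 0, 0, 51.5, -13.4, 100], [0, 0, 0, 0, 51.5, -13.4, 100], [0, 0, 0, 0, 51.5, -13.4, 100], [0, 0, 0, 0, 51.5, -13.4, 100], [0, 0, 0, 0, 0, 0, 100]]}}

```text
time: 3.4
ee_pos: [0.4722, -0.1317, 0.2996]
tcp_rot: [-20.6, 89.9, 171.8]
wrist_force: [-0.1, 0.3, -0.2]
opening: 0.0855
```

```bash
python3 - <<'E'
from h import *
delta([.475,-.128,.30],12.5)
o=sensors.get_obs(); save('w',vision.camera('wrist'),'w1'); print(proj('wrist',[[.475,-.128,.16],[.475,-.128,.062]],o))
E
```

```text
tcp [ 0.4722 -0.1317  0.2996] x axis [-2.5e-03  4.0e-04 -1.0e+00] zang -167.66 q6 -117.9 t 3.4
tilt fix rotvec(tool) [0.   0.14 0.05]
shift [-0.4 -3.  -3.5] turn -0.16
[[316.08155367 192.01669482]
 [316.89851794 171.08584133]]
```

View pics/w1.png

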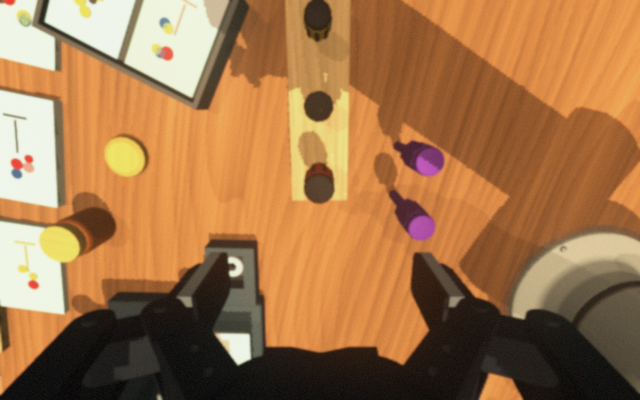

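```bash
python3 - <<'E'
import cv2
a=cv2.imread('pics/w1.png')
cv2.imwrite('pics/w1c.png',cv2.resize(a[80:280,195:355],None,fx=4,fy=3,interpolation=cv2.INTER_CUBIC)[:600])
cv2.imwrite('pics/w1d.png',cv2.resize(a[155:215,280:360],None,fx=8,fy=8,interpolation=cv2.INTER_CUBIC))
E
```

```text
(no output)
```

View pics/w1d.png

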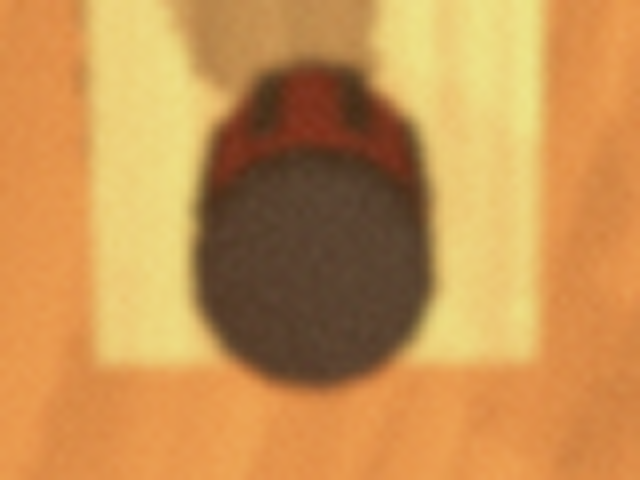

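View pics/w1c.png

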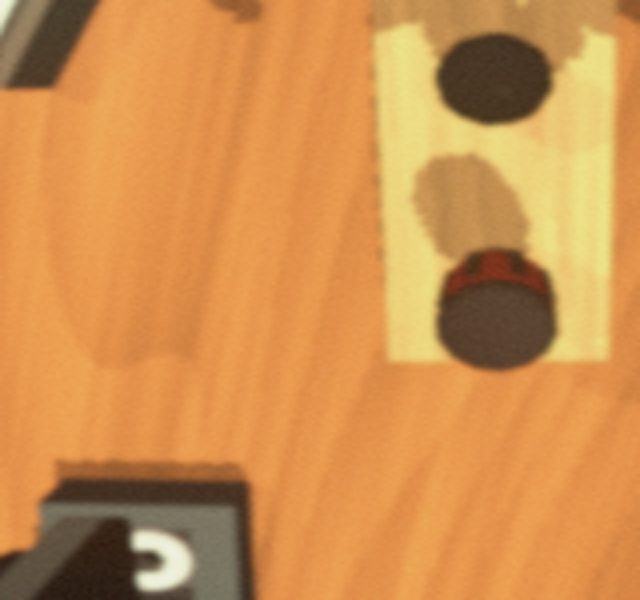

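```bash
python3 - <<'E'
from h import *
o=sensors.get_obs(); f=lambda x:np.round(x,4)
print('driver',f(onz('wrist',(319.4,188.2),.16,o)))
a=onz('wrist',(291.9,200.25),.062,o);b=onz('wrist',(347.5,200.25),.062,o);print('corners',f(a),f(b),np.linalg.norm(a-b),(a+b)/2)
d=a-b;print('yaw',np.degrees(np.arctan2(d[1],d[0])))
for z in (.14,.15,.16): print('blue',f(onz('wrist',(318.5,106),z,o)))
r=ray('wrist',(319.4,188.2),o)
print(cross([r,ray('scene',(332.9,167.6)),ray('side',(307,217))]))
E
```

```text
driver [ 0.4721 -0.1306  0.16  ]
corners [ 0.4977 -0.0824  0.062 ] [ 0.4281 -0.0977  0.062 ] 0.07123911949114384 [ 0.46288303 -0.09000889  0.062     ]
yaw 12.387804102396602
blue [ 0.4888 -0.2027  0.14  ]
blue [ 0.4888 -0.2027  0.15  ]
blue [ 0.4888 -0.2027  0.16  ]
(array([ 0.47358072, -0.12879725,  0.15452495]), [np.float64(0.0017984478365241888), np.float64(0.001776411256740478), np.float64(0.0032241350685754495)])
```

Call:
{"name": "carry_out", "arguments": {"increments": [[0, 0.14, 0.05, 40, -1.2, 0, 100], [0, 0, 0, 40, 0, 0, 100], [0, 0, 0, 40, 0, 0, 100], [0, 0, 0, 40, 0, 0, 100], [0, 0, 0, 20, 0, 0, 100], [0, 0, 0, 12, 0, 0, 100], [0, 0, 0, 0, 0, 0, 100]]}}

```text
time: 4.32
ee_pos: [0.4713, -0.1273, 0.1092]
tcp_rot: [163.3, 89.9, -4.1]
wrist_force: [-0.3, -0.4, 0.1]
opening: 0.0855
```

```bash
python3 - <<'E'
from h import *
delta([.472,-.130,.107],12.4)
o=sensors.get_obs(); save('w',vision.camera('wrist'),'w2'); print(proj('wrist',[[.472,-.130,.16]],o))
E
```

```text
tcp [ 0.4713 -0.1273  0.1092] x axis [ 2.2e-03 -2.0e-04 -1.0e+00] zang -167.41 q6 -117.7 t 4.33
tilt fix rotvec(tool) [-0.   -0.12 -0.04]
shift [ 2.2  2.8 -0.1] turn 0.19
[[319.52998463 321.67028475]]
```

View pics/w2.png

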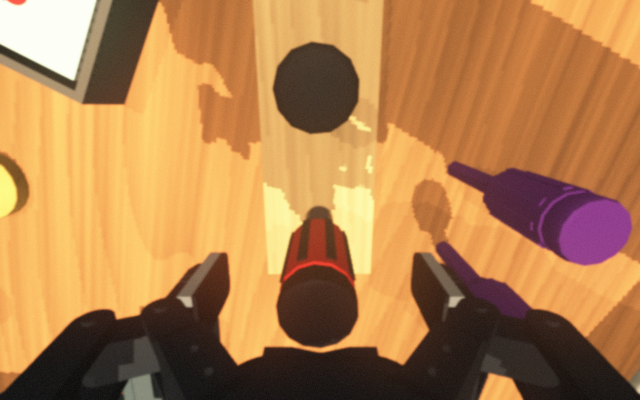

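```bash
python3 - <<'E'
from h import *
import cv2
o=sensors.get_obs();print(o['ee_pos'],o['tcp_rot'],o['q'],o['time'])
im=cv2.imread('pics/w2.png')
m=((im.max(2)<75)&(im.max(2)>20)).astype(np.uint8); m[:, :270]=0;m[:,370:]=0;m[:262]=0
print(onz('wrist',(317,306),.16,o)) 
cv2.imwrite('pics/w2c.png',cv2.resize(im[200:370,240:400],None,fx=4,fy=3.5))
E
```

```text
[ 0.47168128 -0.12753332  0.10999329] [159.85536335  89.81148842  -7.5678183 ] [-1.51443796e+01 -4.27602408e+00 -1.26279017e+01  8.14612565e+01
  2.48553761e-02 -1.17721157e+02] 4.375
[ 0.47445732 -0.13568191  0.16      ]
```

View pics/w2c.png

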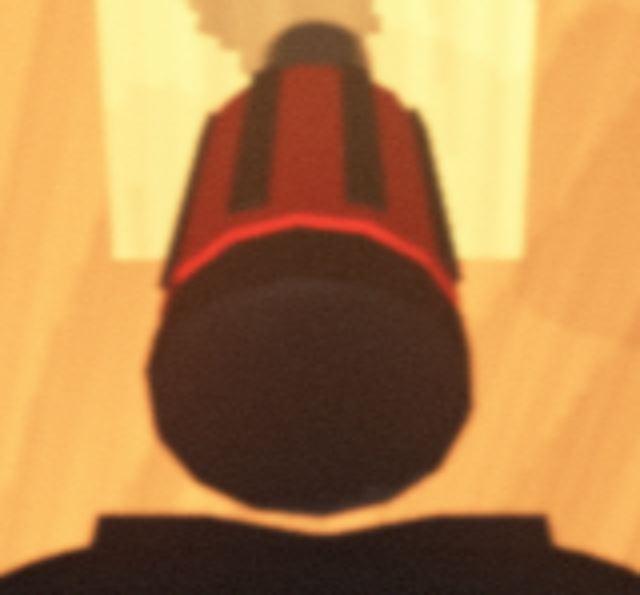

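Call:
{"name": "carry_out", "arguments": {"increments": [[0, 0, 0, 3, 3.5, 0, 100], [0, 0, 0, 0, 0, 0, 30], [0, 0, 0, 0, 0, 0, 30], [0, 0, 0, 0, 0, 0, 30], [0, 0, 0, 0, 0, 0, 30], [0, 0, 0, 0, 0, 0, 20], [0, 0, 0, 0, 0, 0, 20], [0, 0, 0, 0, 0, 0, 20]], "squeeze": 50}}

```text
time: 5.38
ee_pos: [0.4725, -0.1314, 0.1066]
tcp_rot: [158.9, 89.8, -8.6]
wrist_force: [-0.5, 0.5, 4.2]
opening: 0.0294
```

```bash
python3 - <<'E'
from h import *
delta([.472,-.131,.107],12.4)
o=sensors.get_obs(); print(o['opening'],o['wrist_force'],o['torque']);save('w',vision.camera('wrist'),'w3')
E
```

```text
tcp [ 0.4725 -0.1314  0.1066] x axis [ 3.2e-03 -5.0e-04 -1.0e+00] zang -167.45 q6 -118.1 t 5.38
tilt fix rotvec(tool) [ 0.   -0.17 -0.07]
shift [-0.4 -0.5  0.4] turn 0.15
0.02935430878537228 [-0.50513705  0.45846895  4.21361132] [ 0.02869955 -0.07892344 -0.00015701]
```

View pics/w3.png

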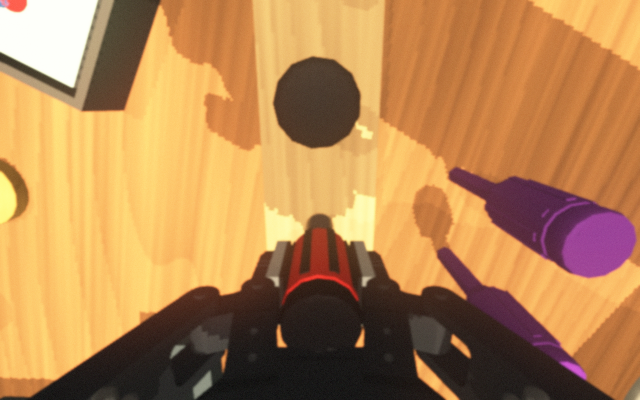

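Call:
{"name": "carry_out", "arguments": {"increments": [[0, 0, 0, -10, 0, 0, 20], [0, 0, 0, -25, 0, 0, 20], [0, 0, 0, -25, 0, 0, 20], [0, 0, 0, -10, 0, 0, 20], [0, 0, 0, 0, -25, -21, 20], [0, 0, 0, 0, -35, -30, 20], [0, 0, 0, 0, -35, -30, 20], [0, 0, 0, 0, -35, -30, 20], [0, 0, 0, 0, -25, -21, 20], [0, 0, 0, 0, -6, -5.5, 20], [0, 0, 0, 0, 0, 0, 20]]}}

```text
time: 6.8
ee_pos: [0.5711, 0.0557, 0.1758]
tcp_rot: [134.3, 89.9, -33.1]
wrist_force: [-0.4, 0.0, -1.9]
opening: 0.0291
```

```bash
python3 - <<'E'
from h import *
delta([.572,.056,.1666],10.7)
o=sensors.get_obs(); print(o['opening'],o['wrist_force'],o['torque'])
for n in ['wrist','side','scene']: save(n,vision.camera(n),n+'4')
a=cv2.imread('pics/side4.png');cv2.imwrite('pics/side4c.png',cv2.resize(a[100:240,260:400],None,fx=4,fy=4,interpolation=cv2.INTER_CUBIC))
a=cv2.imread('pics/scene4.png');cv2.imwrite('pics/scene4c.png',cv2.resize(a[150:300,300:450],None,fx=4,fy=4,interpolation=cv2.INTER_CUBIC))
E
```

```text
tcp [0.5711 0.0557 0.1758] x axis [ 1.1e-03 -7.0e-04 -1.0e+00] zang -167.42 q6 -97.0 t 6.8
tilt fix rotvec(tool) [-0.   -0.05 -0.05]
shift [ 9.2 -0.1 -1. ] turn 1.88
0.029075839188136707 [-0.3989892   0.0235015  -1.87244338] [0.00617193 0.04016917 0.0174605 ]
```

View pics/wrist4.png

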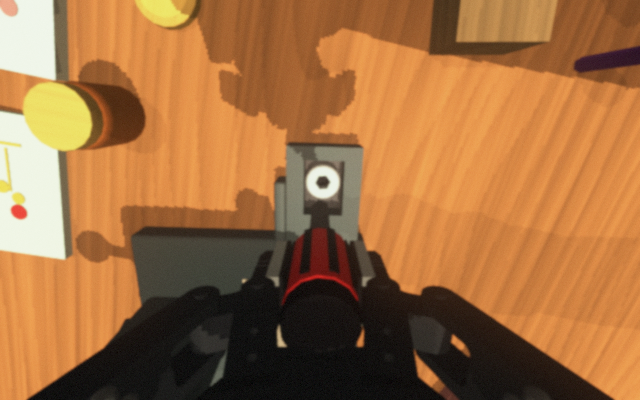

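View pics/side4c.png

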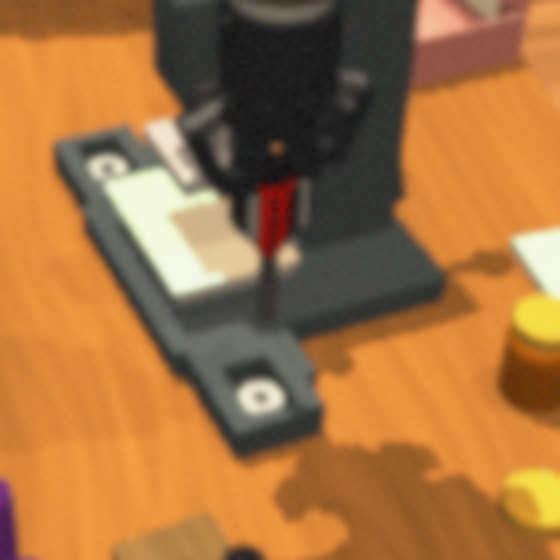

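View pics/scene4c.png

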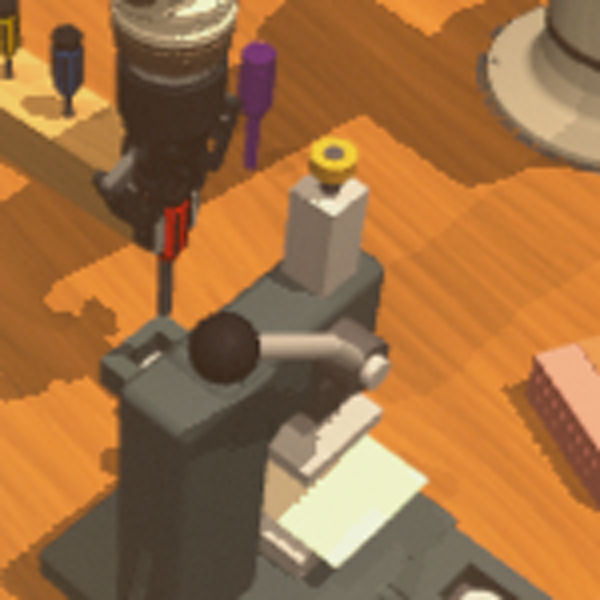

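```bash
python3 - <<'E'
import cv2
a=cv2.imread('pics/wrist4.png')
cv2.imwrite('pics/w4c.png',cv2.resize(a[135:235,270:380],None,fx=6,fy=6,interpolation=cv2.INTER_CUBIC))
cv2.imwrite('pics/w4d.png',cv2.resize(a[160:205,300:347],None,fx=13,fy=13,interpolation=cv2.INTER_CUBIC))
E
```

```text
(no output)
```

View pics/w4c.png

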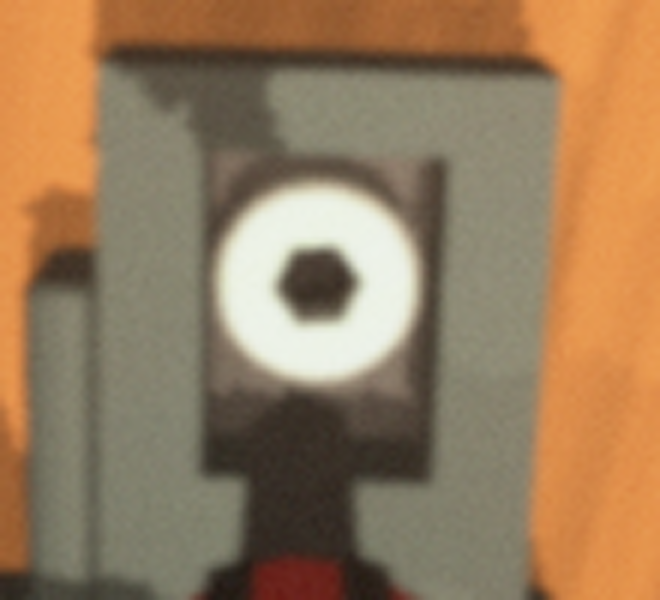

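View pics/w4d.png

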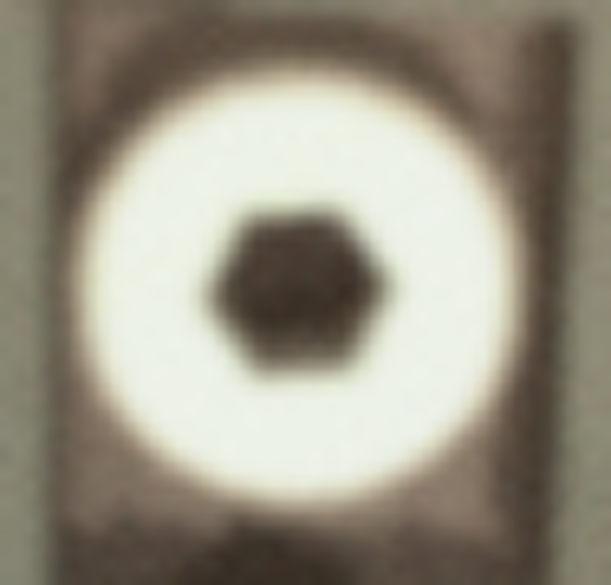

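```bash
python3 - <<'E'
import cv2,numpy as np
a=cv2.imread('pics/wrist4.png')
c=a[195:240,298:346].astype(float); c=np.clip((c-10)*2.2,0,255).astype(np.uint8)
cv2.imwrite('pics/w4e.png',cv2.resize(c,None,fx=13,fy=13,interpolation=cv2.INTER_CUBIC))
for r in (210,214,216,218,220,222): print(r,a[r,300:342].sum(1)//3)
E
```

```text
210 [124 118 107  87  58  49  44  43  45  43  43  45  47  46  45  46  46  46
  43  46  44  48  48  47  48  44  49  48  49  45  46  49  50  48  46  49
  46  48  45  50  55  69]
214 [122 122 115 106  88  84  83  85  81  75  69  55  44  45  45  49  47  46
  47  45  47  44  49  45  48  43  46  46  48  62  61  64  65  61  58  62
  59  58  57  56  65  80]
216 [122 122 124 125 123 123 123 121 120 117  96  67  51  45  46  44  47  47
  48  46  45  47  45  45  42  45  42  50  64  88 102 111 111 108 110 109
 111 110 107 110 109 111]
218 [122 124 122 126 127 126 125 124 121 114  93  66  47  46  46  46  43  45
  41  41  44  44  46  41  47  44  45  53  65  95 115 116 120 121 119 119
 122 121 121 120 122 122]
220 [122 123 124 121 123 127 125 124 121 110  83  58  43  46  46  43  46  46
  45  42  44  46  45  44  43  44  44  49  64  88 110 119 117 119 120 120
 122 122 122 118 119 120]
222 [121 124 120 123 122 124 122 123 121 107  81  60  45  41  45  43  44  40
  43  45  41  44  40  45  45  47  41  46  60  87 109 117 123 120 118 122
 119 118 122 123 119 120]
```

View pics/w4e.png

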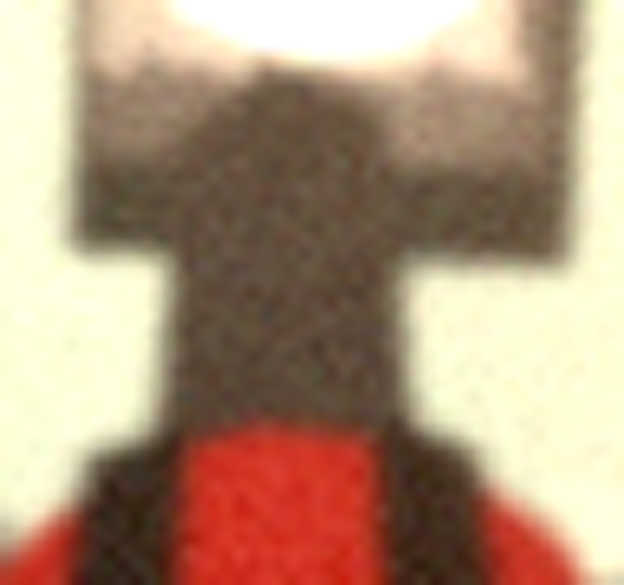

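Call:
{"name": "carry_out", "arguments": {"increments": [[0, 0, 0, 12, 1.7, 2.7, 20], [0, 0, 0, 20, 0, 0, 20], [0, 0, 0, 13, 0, 0, 20], [0, 0, 0, 0, 0, 0, 20]]}}

```text
time: 7.45
ee_pos: [0.5684, 0.053, 0.1302]
tcp_rot: [118.6, 90.0, -48.9]
wrist_force: [0.4, -0.3, -2.3]
opening: 0.0288
```

```bash
python3 - <<'E'
from h import *
delta([.572,.056,.1666],10.7)
o=sensors.get_obs(); print(o['opening'],o['wrist_force'],o['torque'])
for n in ['wrist','side']: save(n,vision.camera(n),n+'5')
a=cv2.imread('pics/side5.png');cv2.imwrite('pics/side5c.png',cv2.resize(a[130:230,270:370],None,fx=6,fy=6,interpolation=cv2.INTER_CUBIC))
a=cv2.imread('pics/wrist5.png');cv2.imwrite('pics/w5c.png',cv2.resize(a[155:245,280:370],None,fx=6.6,fy=6.6,interpolation=cv2.INTER_CUBIC))
E
```

```text
tcp [0.5684 0.053  0.1302] x axis [ 5.e-04 -5.e-04 -1.e+00] zang -167.48 q6 -97.2 t 7.45
tilt fix rotvec(tool) [-0.   -0.02 -0.03]
shift [-36.4  -2.1  -4.1] turn 1.82
0.028826392325993277 [ 0.42729013 -0.33927323 -2.31147853] [-0.00013211 -0.0379568   0.01178785]
```

View pics/w5c.png

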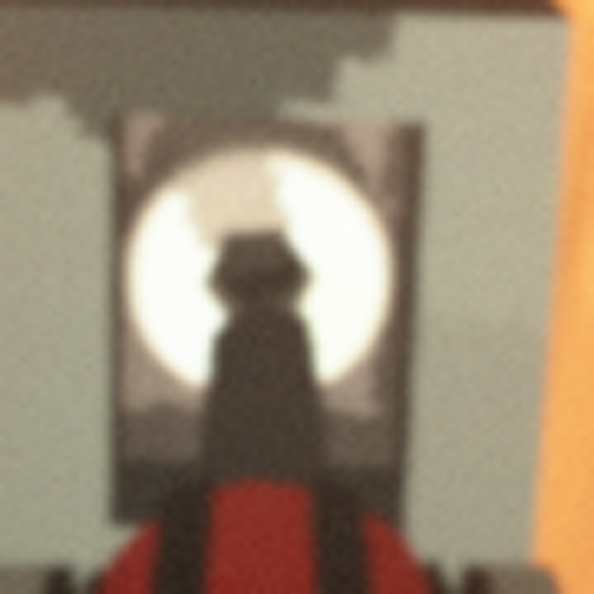

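View pics/side5c.png

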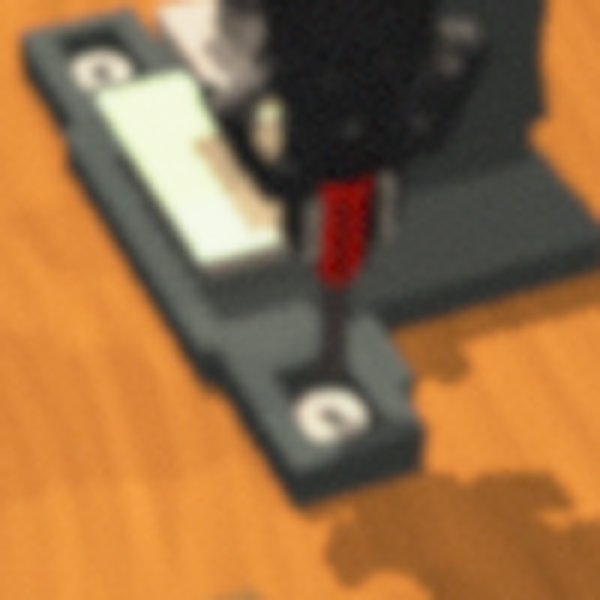

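Call:
{"name": "carry_out", "arguments": {"increments": [[0, 0, 0, 12, 0, -0.4, 20], [0, 0, 0, 9, 0, 0, 20], [0, 0, 0, 2, 0, 0, 20], [0, 0, 0, 1, 0, 0, 20], [0, 0, 0, 1, 0, 0, 20], [0, 0, 0, 0, 0, 0, 20]]}}

```text
time: 8.3
ee_pos: [0.5698, 0.0536, 0.1067]
tcp_rot: [161.9, 89.8, -5.5]
wrist_force: [0.1, -0.8, -2.7]
opening: 0.0289
```

Call:
{"name": "carry_out", "arguments": {"increments": [[0, 0, 0, 0.7, 0, 0, 20], [0, 0, 0, 0.7, 0, 0, 20]]}}

```text
time: 8.55
ee_pos: [0.5697, 0.0535, 0.1051]
tcp_rot: [160.6, 89.8, -6.8]
wrist_force: [-0.8, -0.1, -1.9]
opening: 0.0289
```

Call:
{"name": "carry_out", "arguments": {"increments": [[0, 0, 0, 0.7, 0, 0, 20], [0, 0, 0, 0.7, 0, 0, 20], [0, 0, 0, 0.6, 0, 0, 20]]}}

```text
time: 8.93
ee_pos: [0.5697, 0.0535, 0.103]
tcp_rot: [160.2, 89.9, -7.3]
wrist_force: [-0.0, 0.1, -2.3]
opening: 0.0288
```

Call:
{"name": "carry_out", "arguments": {"increments": [[0, 0, 0, 0.6, 0, 0, 20], [0, 0, 0, 0.5, 0, 0, 20]]}}

```text
time: 9.18
ee_pos: [0.5697, 0.0535, 0.102]
tcp_rot: [160.4, 89.9, -7.0]
wrist_force: [0.7, 0.2, -1.3]
opening: 0.0291
```

Call:
{"name": "carry_out", "arguments": {"increments": [[0, 0, 0, 0.5, 0, 0, 20], [0, 0, 0, 0.4, 0, 0, 20]]}}

```text
time: 9.43
ee_pos: [0.5699, 0.0535, 0.1016]
tcp_rot: [162.1, 89.8, -5.3]
wrist_force: [-2.2, -0.3, 3.8]
opening: 0.0289
```

Call:
{"name": "carry_out", "arguments": {"increments": [[0, 0, 0, 0.4, 0, 0, 20], [0, 0, 0, 0.4, 0, 0, 20]]}}

```text
time: 9.68
ee_pos: [0.57, 0.0535, 0.1013]
tcp_rot: [162.6, 89.8, -4.8]
wrist_force: [-2.6, -0.3, 8.9]
opening: 0.0285
```

Call:
{"name": "carry_out", "arguments": {"increments": [[5, 0, 0, 0, 0, 0, 20], [5, 0, 0, 0, 0, 0, 20], [0, 0, 0, 0, 0, 0, 20]]}}

```text
time: 10.05
ee_pos: [0.5699, 0.0536, 0.1013]
tcp_rot: [175.6, 89.8, -1.9]
wrist_force: [-3.4, -0.5, 7.5]
opening: 0.0291
```

Call:
{"name": "carry_out", "arguments": {"increments": [[5, 0, 0, 0, 0, 0, 20], [5, 0, 0, 0, 0, 0, 20], [0, 0, 0, 0, 0, 0, 20]]}}

```text
time: 10.42
ee_pos: [0.5698, 0.0536, 0.1013]
tcp_rot: [-173.6, 89.8, -1.1]
wrist_force: [-3.3, -0.1, 8.3]
opening: 0.029
```

Call:
{"name": "carry_out", "arguments": {"increments": [[4, 0, 0, 0, 0, 0, 20], [4, 0, 0, 0, 0, 0, 20], [0, 0, 0, 0, 0, 0, 20]]}}

```text
time: 10.8
ee_pos: [0.5698, 0.0537, 0.1013]
tcp_rot: [-164.6, 89.8, -0.1]
wrist_force: [-3.8, 0.8, 7.0]
opening: 0.0285
```

Call:
{"name": "carry_out", "arguments": {"increments": [[4, 0, 0, 0, 0, 0, 20], [4, 0, 0, 0, 0, 0, 20], [0, 0, 0, 0, 0, 0, 20]]}}

```text
time: 11.18
ee_pos: [0.5693, 0.0534, 0.0999]
tcp_rot: [179.9, 89.9, -23.6]
wrist_force: [-2.4, -1.0, -1.4]
opening: 0.029
```

Call:
{"name": "carry_out", "arguments": {"increments": [[0, 0, 0, 0.8, 0, 0, 20], [0, 0, 0, 0.8, 0, 0, 20], [0, 0, 0, 0.8, 0, 0, 20]]}}

```text
time: 11.55
ee_pos: [0.5694, 0.0535, 0.0976]
tcp_rot: [-168.9, 89.9, -12.4]
wrist_force: [-3.6, -0.8, 0.4]
opening: 0.0292
```

Call:
{"name": "carry_out", "arguments": {"increments": [[0, 0, 0, 0.8, 0, 0, 20], [0, 0, 0, 0.8, 0, 0, 20], [0, 0, 0, 0.8, 0, 0, 20]]}}

```text
time: 11.92
ee_pos: [0.5695, 0.0535, 0.0954]
tcp_rot: [-165.6, 89.9, -9.0]
wrist_force: [-5.6, -0.9, -0.0]
opening: 0.0292
```

Call:
{"name": "carry_out", "arguments": {"increments": [[0, 0, 0, 0.7, 0.2, 0.5, 20], [0, 0, 0, 0.7, 0, 0, 20], [0, 0, 0, 0.4, 0, 0, 20], [0, 0, 0, 0, 0, 0, 20]]}}

```text
time: 12.42
ee_pos: [0.5693, 0.0535, 0.0936]
tcp_rot: [-164.1, 89.8, -7.5]
wrist_force: [-2.9, -1.8, -0.9]
opening: 0.0285
```

```bash
python3 - <<'E'
from h import *
delta([.572,.056,.0936],10.7)
o=sensors.get_obs(); print(o['wrist_force'],o['torque'],o['q'])
for n in ['wrist','side']: save(n,vision.camera(n),n+'6')
E
```

```text
tcp [0.5693 0.0535 0.0936] x axis [ 2.7e-03 -4.0e-04 -1.0e+00] zang 156.54 q6 -61.2 t 12.43
tilt fix rotvec(tool) [ 0.   -0.15  0.04]
shift [ 0.  -3.4 -1.5] turn -34.16
[-2.90723503 -1.75647227 -0.92867027] [-0.44781226  0.83626252  0.00893335] [ 5.38730677e+00  7.30090577e+00 -2.61461477e+00  7.99341190e+01
 -3.45162437e-02 -6.11576636e+01]
```

View pics/wrist6.png

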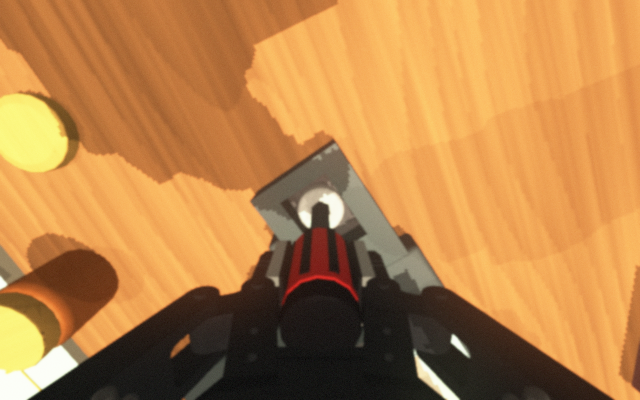

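```bash
python3 - <<'E'
from h import *
print(cross([ray('scene',(356,236)),ray('side',(362,26))]))
a=cv2.imread('pics/side0.png');cv2.imwrite('pics/s0c.png',cv2.resize(a[5:215,260:420],None,fx=4,fy=2.85,interpolation=cv2.INTER_CUBIC))
b=cv2.imread('pics/side6.png');cv2.imwrite('pics/s6c.png',cv2.resize(b[5:215,220:420],None,fx=3,fy=2.85,interpolation=cv2.INTER_CUBIC))
E
```

```text
(array([0.72960747, 0.31574759, 0.41214445]), [np.float64(0.002336950449592319), np.float64(0.0023369504495926456)])
```

View pics/s0c.png

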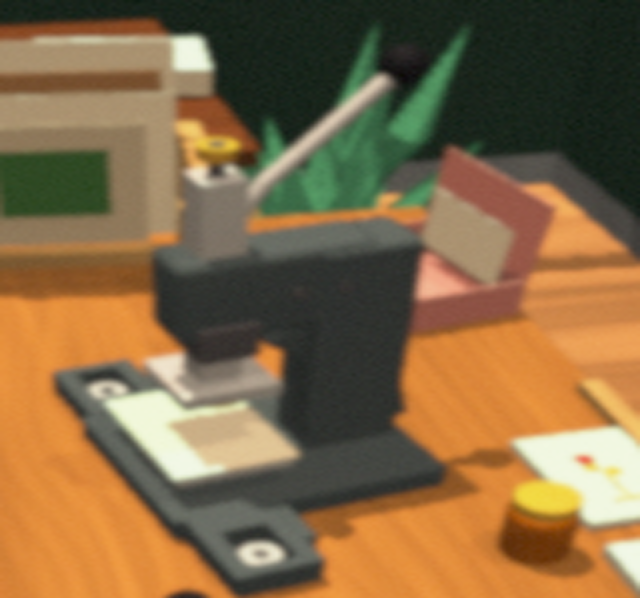

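View pics/s6c.png

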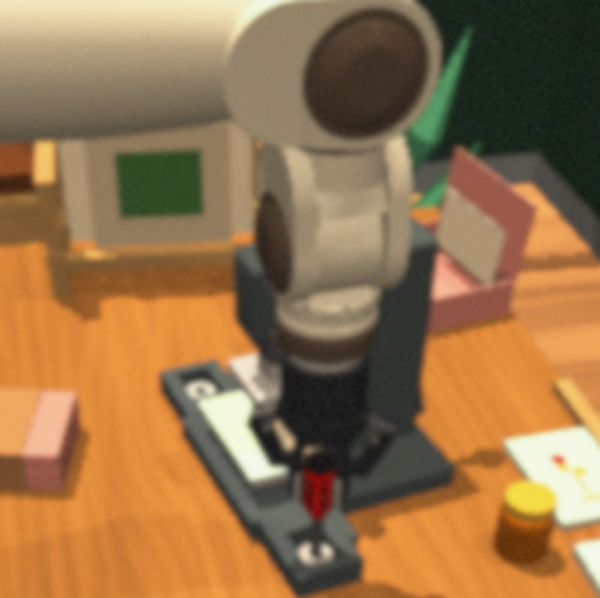

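Call:
{"name": "carry_out", "arguments": {"increments": [[7, 0, 0, 0, 0, 0, 20], [7, 0, 0, 0, 0, 0, 20], [7, 0, 0, 0, 0, 0, 20], [7, 0, 0, 0, 0, 0, 20], [7, 0, 0, 0, 0, 0, 20]]}}

```text
time: 13.15
ee_pos: [0.5689, 0.0537, 0.0933]
tcp_rot: [-121.9, 89.9, -0.5]
wrist_force: [-3.0, -0.2, -1.9]
opening: 0.0289
```

```bash
python3 - <<'E'
from h import *
delta([.572,.056,.0936],10.7)
o=sensors.get_obs(); print(o['wrist_force'],o['torque'],o['qd'][5])
E
```

```text
tcp [0.5689 0.0537 0.0933] x axis [ 0.0017 -0.     -1.    ] zang 121.33 q6 -25.9 t 13.15
tilt fix rotvec(tool) [ 0.   -0.05  0.08]
shift [-0.3 -3.8  0.3] turn -69.37
[-3.00204034 -0.18785525 -1.94443939] [-0.14094559  0.96346302  0.1596088 ] 55.619519627951654
```

Call:
{"name": "carry_out", "arguments": {"increments": [[8, 0, 0, 0, 0, 0, 20], [8, 0, 0, 0, 0, 0, 20], [8, 0, 0, 0, 0, 0, 20], [8, 0, 0, 0, 0, 0, 20], [8, 0, 0, 0, 0, 0, 20], [8, 0, 0, 0, 0, 0, 20]]}}

```text
time: 13.9
ee_pos: [0.5689, 0.054, 0.0931]
tcp_rot: [-48.9, 89.9, 24.4]
wrist_force: [-2.7, 1.9, -4.4]
opening: 0.029
```

```bash
python3 - <<'E'
from h import *
delta([.572,.056,.0936],10.7)
o=sensors.get_obs(); print(o['wrist_force'],o['torque'],o['qd'][5])
E
```

```text
tcp [0.5689 0.054  0.0931] x axis [ 1.6e-03  7.0e-04 -1.0e+00] zang 73.31 q6 22.1 t 13.9
tilt fix rotvec(tool) [0.   0.07 0.07]
shift [-0.5 -2.4  2.8] turn 62.61
[-2.67126795  1.89330191 -4.39359281] [0.34240733 0.78124605 0.07601704] 63.575586035998136
```

Call:
{"name": "carry_out", "arguments": {"increments": [[8, 0, 0, 0.1, 0, 0, 20], [8, 0, 0, 0.1, 0, 0, 20], [8, 0, 0, 0.1, 0, 0, 20], [8, 0, 0, 0, 0, 0, 20]]}}

```text
time: 14.4
ee_pos: [0.5691, 0.0542, 0.0929]
tcp_rot: [-13.8, 89.9, 27.6]
wrist_force: [-2.5, 2.0, -3.7]
opening: 0.0287
```

```bash
cat > m.py <<'E'
from h import *
delta([.572,.056,.0936],10.7)
o=sensors.get_obs(); print(o['wrist_force'],o['torque'],o['qd'][5],o['joint_efforts'][5])
E
python3 m.py
```

```text
tcp [0.5691 0.0542 0.0929] x axis [ 0.0021  0.0011 -1.    ] zang 41.32 q6 54.1 t 14.4
tilt fix rotvec(tool) [-0.    0.13  0.03]
shift [-0.7 -0.6  3.3] turn 30.62
[-2.52392962  1.97881319 -3.72887429] [0.47730555 0.61408132 0.09217564] 63.5686390701275 -1.7155307158827782
```

Call:
{"name": "carry_out", "arguments": {"increments": [[8, 0, 0, 0.1, 0, 0, 20], [8, 0, 0, 0.1, 0, 0, 20]]}}

```text
time: 14.65
ee_pos: [0.5693, 0.0543, 0.0929]
tcp_rot: [0.5, 89.8, 25.8]
wrist_force: [-1.6, 2.7, -3.2]
opening: 0.0289
```

```bash
python3 m.py
```

```text
tcp [0.5693 0.0543 0.0929] x axis [ 0.0025  0.0012 -1.    ] zang 25.32 q6 70.1 t 14.65
tilt fix rotvec(tool) [ 0.    0.16 -0.  ]
shift [-0.7  0.4  3.2] turn 14.62
[-1.61457359  2.69320488 -3.17865197] [0.55572495 0.50245495 0.12365993] 63.61064768267161 -1.715976633131504
```

Call:
{"name": "carry_out", "arguments": {"increments": [[7, 0, 0, 0.1, 0, 0, 20], [7, 0, 0, 0, 0, 0, 20]]}}

```text
time: 14.9
ee_pos: [0.5694, 0.0543, 0.0928]
tcp_rot: [13.2, 89.8, 24.5]
wrist_force: [-0.4, 2.7, -4.1]
opening: 0.0289
```

```bash
python3 m.py
```

```text
tcp [0.5694 0.0543 0.0928] x axis [ 0.0028  0.0013 -1.    ] zang 11.35 q6 84.1 t 14.9
tilt fix rotvec(tool) [-0.    0.17 -0.04]
shift [-0.8  1.1  2.9] turn 0.65
[-0.36391321  2.69490546 -4.05160247] [0.53965178 0.3342285  0.10694868] 55.505346202255396 -1.4821908250451088
```

Call:
{"name": "carry_out", "arguments": {"increments": [[7, 0, 0, 0.1, 0, 0, 20], [7, 0, 0, 0, 0, 0, 20]]}}

```text
time: 15.15
ee_pos: [0.5695, 0.0543, 0.0927]
tcp_rot: [25.1, 89.8, 22.5]
wrist_force: [0.1, 2.6, -3.7]
opening: 0.0286
```

```bash
python3 m.py
```

```text
tcp [0.5695 0.0543 0.0927] x axis [ 0.003   0.0013 -1.    ] zang -2.65 q6 98.1 t 15.15
tilt fix rotvec(tool) [-0.    0.17 -0.08]
shift [-0.9  1.8  2.4] turn -13.35
[ 0.11071783  2.5874839  -3.65718593] [0.56259481 0.22892585 0.15255961] 55.55122741025878 -1.4385805651545525
```

Call:
{"name": "carry_out", "arguments": {"increments": [[6, 0, 0, 0, 0, 0, 20], [6, 0, 0, 0, 0, 0, 20]]}}

```text
time: 15.4
ee_pos: [0.5696, 0.0543, 0.0928]
tcp_rot: [34.6, 89.8, 20.0]
wrist_force: [-0.8, 3.2, -3.3]
opening: 0.0291
```

```bash
python3 m.py
```

```text
tcp [0.5696 0.0543 0.0928] x axis [ 0.0033  0.0012 -1.    ] zang -14.61 q6 110.0 t 15.4
tilt fix rotvec(tool) [ 0.    0.17 -0.12]
shift [-0.8  2.2  1.8] turn -25.31
[-0.8005186   3.17844916 -3.26646162] [0.5690567  0.0613094  0.10246306] 47.619376823871015 -1.2650860100984573
```

Call:
{"name": "carry_out", "arguments": {"increments": [[6, 0, 0, 0.1, 0, 0, 20], [6, 0, 0, 0, 0, 0, 20]]}}

```text
time: 15.65
ee_pos: [0.5698, 0.0542, 0.0929]
tcp_rot: [43.5, 89.8, 16.8]
wrist_force: [0.5, 1.4, -2.9]
opening: 0.029
```

```bash
python3 m.py
```

```text
tcp [0.5698 0.0542 0.0929] x axis [ 0.0038  0.0011 -1.    ] zang -26.62 q6 122.0 t 15.65
tilt fix rotvec(tool) [-0.    0.16 -0.15]
shift [-0.7  2.6  1.2] turn -37.32
[ 0.52223319  1.44376715 -2.85335895] [0.50721232 0.07034304 0.00282549] 47.62546922250533 -1.3710099086165428
```

```bash
python3 - <<'E'
from h import *
for n in ['wrist','side']: save(n,vision.camera(n),n+'7')
o=sensors.get_obs(); print(o['wrist_force'],o['torque'])
a=cv2.imread('pics/wrist7.png');cv2.imwrite('pics/w7c.png',cv2.resize(a[170:370,220:420],None,fx=3.9,fy=2.9,interpolation=cv2.INTER_CUBIC))
a=cv2.imread('pics/wrist6.png');cv2.imwrite('pics/w6c.png',cv2.resize(a[170:370,220:420],None,fx=3.9,fy=2.9,interpolation=cv2.INTER_CUBIC))
E
```

```text
[-0.14170673  1.98333728 -2.6817713 ] [ 0.57842806 -0.008308   -0.0725349 ]
```

View pics/w7c.png

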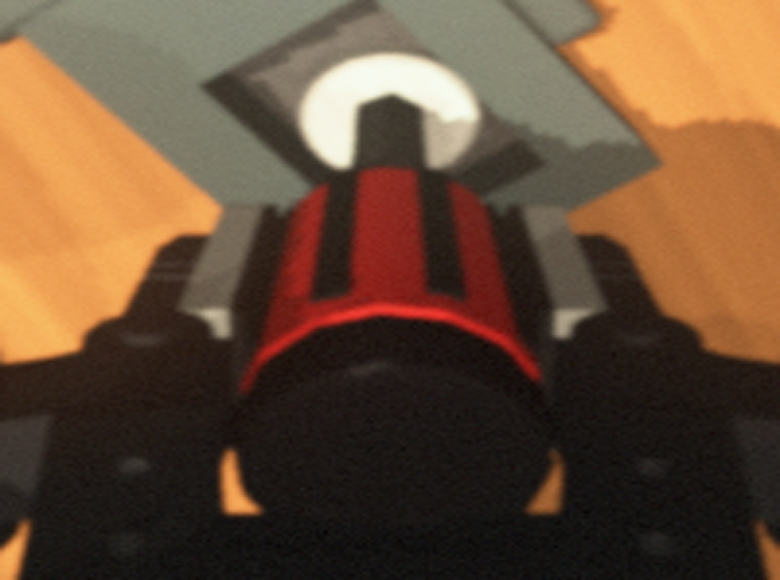

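View pics/w6c.png

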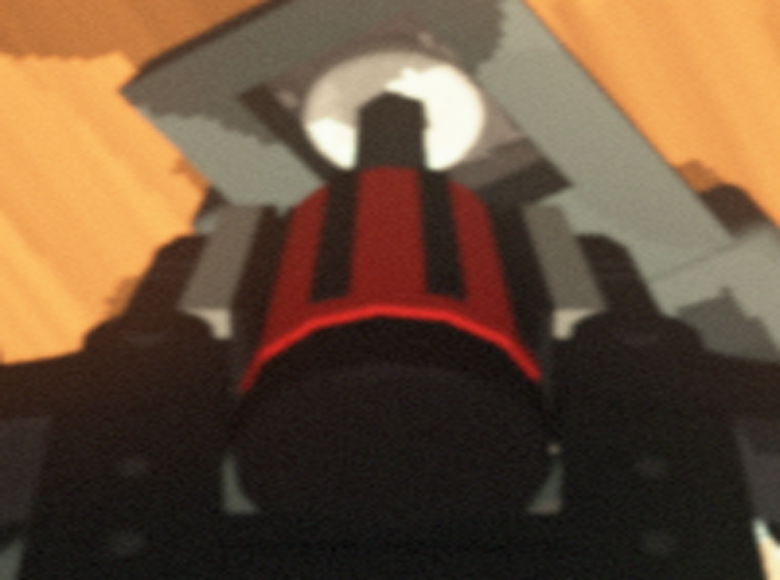

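Call:
{"name": "carry_out", "arguments": {"increments": [[6, 0, 0, 0, 0, 0, 20], [6, 0, 0, 0, 0, 0, 20]]}}

```text
time: 16.0
ee_pos: [0.5698, 0.0539, 0.0931]
tcp_rot: [43.6, 89.8, 5.1]
wrist_force: [-0.1, 0.7, -2.5]
opening: 0.0292
```

```bash
python3 m.py
```

```text
tcp [0.5698 0.0539 0.0931] x axis [ 4.e-03  4.e-04 -1.e+00] zang -38.48 q6 133.9 t 16.0
tilt fix rotvec(tool) [-0.    0.17 -0.16]
shift [-0.5  3.   0.4] turn -49.18
[-0.05054717  0.7216655  -2.51779883] [ 0.23985535 -0.05820345 -0.01454799] 47.795473677277116 -1.4074602350592613
```

Call:
{"name": "carry_out", "arguments": {"increments": [[6, 0, 0, 0, 0, 0, 20], [4, 0, 0, 0, 0, 0, 20]]}}

```text
time: 16.25
ee_pos: [0.5699, 0.0539, 0.0931]
tcp_rot: [55.3, 89.8, 6.9]
wrist_force: [0.8, 1.0, -1.8]
opening: 0.0289
```

```bash
python3 m.py
```

```text
tcp [0.5699 0.0539 0.0931] x axis [ 4.2e-03  5.0e-04 -1.0e+00] zang -48.44 q6 143.8 t 16.25
tilt fix rotvec(tool) [-0.    0.14 -0.2 ]
shift [-0.5  2.9 -0.2] turn -59.14
[ 0.79835401  0.98064083 -1.75078706] [ 0.48112869 -0.24161898  0.00837912] 31.029624476599572 -0.6833509169518948
```

```bash
python3 - <<'E'
from h import *
for n in ['wrist','side']: save(n,vision.camera(n),n+'8')
a=cv2.imread('pics/wrist8.png');cv2.imwrite('pics/w8c.png',cv2.resize(a[170:370,220:420],None,fx=3.9,fy=2.9,interpolation=cv2.INTER_CUBIC))
a=cv2.imread('pics/side8.png');cv2.imwrite('pics/s8c.png',cv2.resize(a[130:230,270:370],None,fx=6,fy=6,interpolation=cv2.INTER_CUBIC))
E
python3 m.py
```

```text
tcp [0.5698 0.0539 0.0931] x axis [ 4.e-03  4.e-04 -1.e+00] zang -48.36 q6 143.8 t 16.35
tilt fix rotvec(tool) [ 0.    0.13 -0.19]
shift [-0.5  3.  -0.1] turn -59.06
[ 0.28402173  1.45974893 -1.54263891] [ 0.52921986 -0.29487912  0.01722789] -3.2171251654556903 0.8365466259419918
```

View pics/w8c.png

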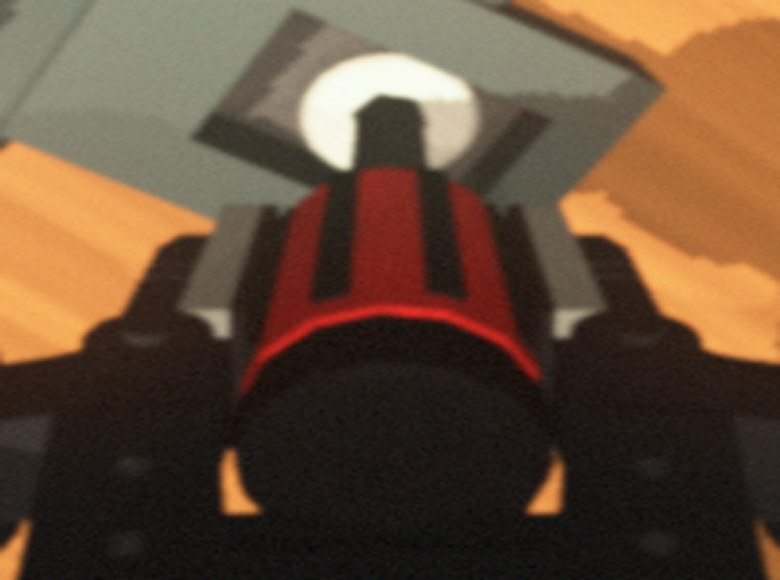

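View pics/s8c.png

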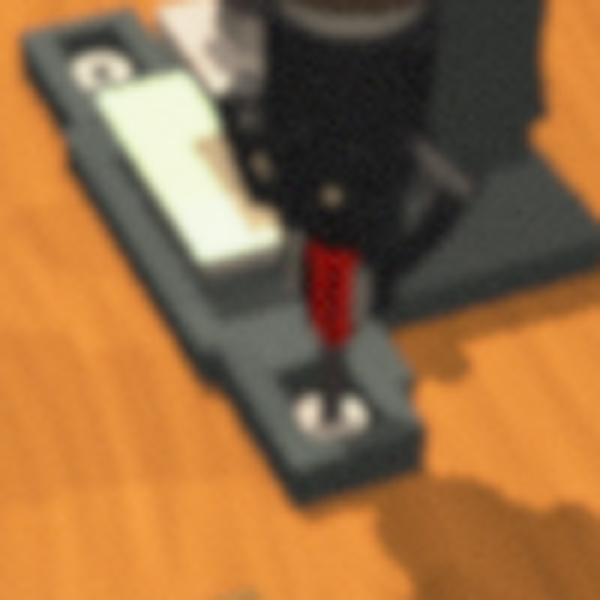

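Call:
{"name": "carry_out", "arguments": {"increments": [[3, 0, 0, 0, 0, 0, 20]]}}

```text
time: 16.48
ee_pos: [0.5698, 0.0538, 0.0931]
tcp_rot: [55.9, 89.8, 4.6]
wrist_force: [1.9, 1.1, -2.2]
opening: 0.0289
```

```bash
python3 m.py
```

```text
tcp [0.5698 0.0538 0.0931] x axis [ 4.e-03  3.e-04 -1.e+00] zang -51.29 q6 146.7 t 16.48
tilt fix rotvec(tool) [ 0.    0.13 -0.19]
shift [-0.5  3.1 -0.3] turn -61.99
[ 1.91466487  1.07956733 -2.16326183] [ 0.49211033 -0.3224189   0.04124439] 24.81856732807627 -0.9550144895911217
```

Call:
{"name": "carry_out", "arguments": {"increments": [[3, 0, 0, 0, 0, 0, 20]]}}

```text
time: 16.6
ee_pos: [0.5698, 0.0538, 0.0931]
tcp_rot: [58.1, 89.8, 3.8]
wrist_force: [1.0, 1.1, -1.9]
opening: 0.029
```

```bash
python3 m.py
```

```text
tcp [0.5698 0.0538 0.0931] x axis [ 4.e-03  3.e-04 -1.e+00] zang -54.33 q6 149.7 t 16.6
tilt fix rotvec(tool) [-0.    0.12 -0.19]
shift [-0.5  3.  -0.5] turn -65.03
[ 0.96748222  1.14608081 -1.87790799] [ 0.4491138  -0.41397456  0.07622426] 23.983070843827683 -0.6148509867489338
```

Call:
{"name": "carry_out", "arguments": {"increments": [[3, 0, 0, 0, 0, 0, 20]]}}

```text
time: 16.73
ee_pos: [0.5698, 0.0538, 0.0931]
tcp_rot: [59.9, 89.8, 2.6]
wrist_force: [1.1, 2.5, -1.5]
opening: 0.0288
```

```bash
python3 m.py
```

```text
tcp [0.5698 0.0538 0.0931] x axis [ 4.e-03  2.e-04 -1.e+00] zang -57.33 q6 152.7 t 16.73
tilt fix rotvec(tool) [ 0.    0.11 -0.2 ]
shift [-0.5  3.  -0.7] turn -68.03
[ 1.05824374  2.5176248  -1.4818975 ] [ 0.36590087 -0.39621397  0.16592905] 23.773091154649457 -0.5676845088601112
```

Call:
{"name": "carry_out", "arguments": {"increments": [[3, 0, 0, 0, 0, 0, 20]]}}

```text
time: 16.85
ee_pos: [0.5698, 0.0538, 0.0931]
tcp_rot: [62.3, 89.8, 2.0]
wrist_force: [0.6, 1.6, -2.8]
opening: 0.0289
```

```bash
python3 m.py
```

```text
tcp [0.5698 0.0538 0.0931] x axis [ 4.e-03  1.e-04 -1.e+00] zang -60.33 q6 155.7 t 16.85
tilt fix rotvec(tool) [-0.    0.11 -0.2 ]
shift [-0.5  3.  -0.9] turn -71.03
[ 0.58301266  1.64823734 -2.78005403] [ 0.41355597 -0.42635111  0.18161302] 23.841575835760796 -0.5426510609686375
```

Call:
{"name": "carry_out", "arguments": {"increments": [[3, 0, 0, 0, 0, 0, 20]]}}

```text
time: 16.98
ee_pos: [0.5698, 0.0538, 0.0931]
tcp_rot: [64.5, 89.8, 1.2]
wrist_force: [0.8, 1.1, -1.7]
opening: 0.0288
```

```bash
python3 m.py
```

```text
tcp [0.5698 0.0538 0.0931] x axis [ 4.e-03  1.e-04 -1.e+00] zang -63.32 q6 158.7 t 16.98
tilt fix rotvec(tool) [-0.    0.1  -0.21]
shift [-0.5  2.9 -1. ] turn -74.02
[ 0.76627238  1.11318985 -1.65697976] [ 0.34888521 -0.4710569   0.14895479] 23.84327073657521 -0.5350666679441929
```

Call:
{"name": "carry_out", "arguments": {"increments": [[3, 0, 0, 0, 0, 0, 20]]}}

```text
time: 17.1
ee_pos: [0.5699, 0.0537, 0.0931]
tcp_rot: [66.8, 89.8, 0.5]
wrist_force: [1.8, 1.5, -2.8]
opening: 0.0292
```

```bash
python3 m.py; python3 - <<'E'
from h import *
save('w',vision.camera('wrist'),'w9')
a=cv2.imread('pics/w9.png');cv2.imwrite('pics/w9c.png',cv2.resize(a[170:370,220:420],None,fx=3.9,fy=2.9,interpolation=cv2.INTER_CUBIC))
E
```

```text
tcp [0.5699 0.0537 0.0931] x axis [ 0.0041  0.     -1.    ] zang -66.32 q6 161.7 t 17.1
tilt fix rotvec(tool) [ 0.    0.09 -0.21]
shift [-0.5  2.9 -1.2] turn -77.02
[ 1.84164179  1.4727462  -2.75862798] [ 0.23088618 -0.43732275  0.12259156] 23.73672082775308 -0.5330445617437363
```

View pics/w9c.png

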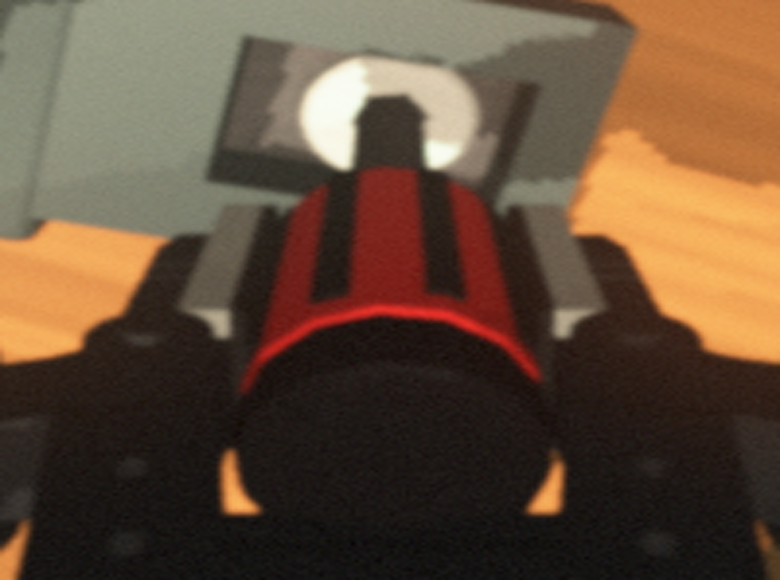

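Call:
{"name": "carry_out", "arguments": {"increments": [[-4, 0, 0, -2, 0, 0, 20], [0, 0, 0, -5, 0, 0, 20], [0, 0, 0, -10, 0, 0, 20], [0, 0, 0, -20, 0, 0, 20], [0, 0, 0, -20, 0, 0, 20], [0, 0, 0, -20, 0, 0, 20], [0, 0, 0, 0, 0, 0, 20]]}}

```text
time: 18.02
ee_pos: [0.5698, 0.0536, 0.1721]
tcp_rot: [60.6, 89.6, -1.8]
wrist_force: [0.3, 0.1, -2.9]
opening: 0.0288
```

```bash
python3 m.py; python3 - <<'E'
from h import *
save('w',vision.camera('wrist'),'w10')
a=cv2.imread('pics/w10.png');cv2.imwrite('pics/w10c.png',cv2.resize(a[160:240,280:370],None,fx=7,fy=7,interpolation=cv2.INTER_CUBIC))
E
```

```text
tcp [0.5698 0.0536 0.1721] x axis [ 6.1e-03 -2.0e-04 -1.0e+00] zang -62.39 q6 157.8 t 18.02
tilt fix rotvec(tool) [ 0.    0.17 -0.31]
shift [78.5  2.6 -1.4] turn -73.09
[ 0.34439416  0.08464208 -2.90282197] [ 0.01241961 -0.02164903 -0.0258444 ] 0.3248549889738639 -0.011524971050675958
```

View pics/w10c.png

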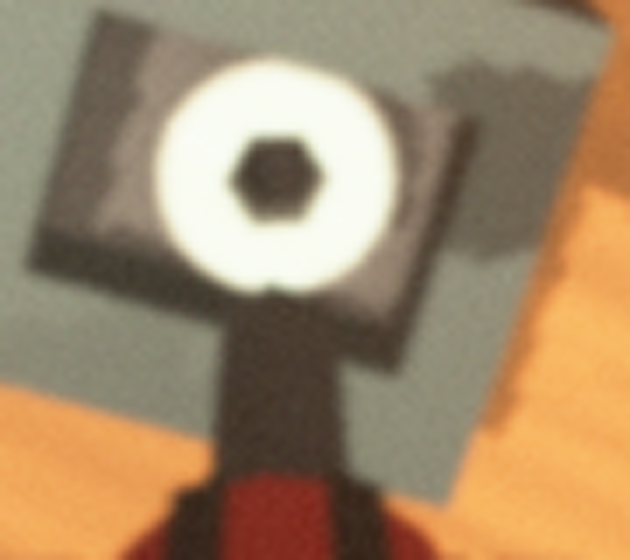

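Call:
{"name": "carry_out", "arguments": {"increments": [[-7, 0.17, -0.3, 15, 0, 0, 20], [-7, 0, 0, 20, 0, 0, 20], [-7, 0, 0, 20, 0, 0, 20], [0, 0, 0, 10, 0, 0, 20], [0, 0, 0, 2.5, 0, 0, 20], [0, 0, 0, 0.8, 0, 0, 20], [0, 0, 0, 0, 0, 0, 20]]}}

```text
time: 18.95
ee_pos: [0.569, 0.0536, 0.1017]
tcp_rot: [-131.4, 89.8, -172.9]
wrist_force: [1.5, 1.4, -1.6]
opening: 0.0288
```

```bash
python3 m.py; python3 - <<'E'
from h import *
save('w',vision.camera('wrist'),'w11')
a=cv2.imread('pics/w11.png');cv2.imwrite('pics/w11c.png',cv2.resize(a[160:240,280:370],None,fx=7,fy=7,interpolation=cv2.INTER_CUBIC))
E
```

```text
tcp [0.569  0.0536 0.1017] x axis [-3.e-03 -4.e-04 -1.e+00] zang -41.51 q6 136.9 t 18.95
tilt fix rotvec(tool) [ 0.   -0.12  0.13]
shift [8.1 3.8 0.7] turn -52.21
[ 1.50920293  1.38568296 -1.59250272] [ 0.15410988 -0.12732102 -0.01104959] -0.2627875493968617 0.023592214565724134
```

View pics/w11c.png

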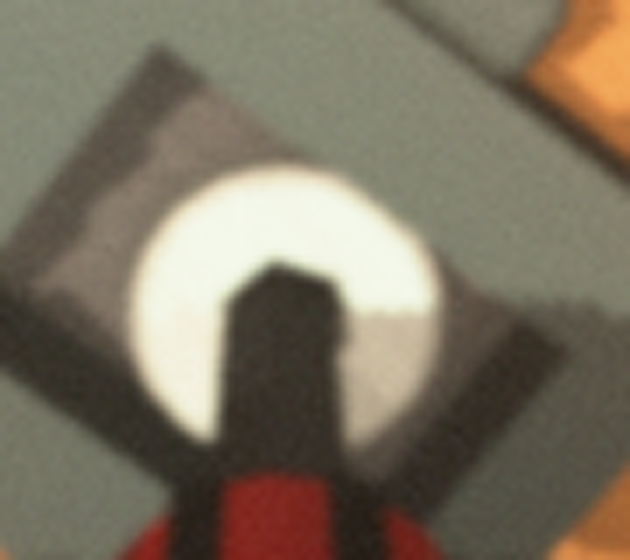

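Call:
{"name": "carry_out", "arguments": {"increments": [[0, 0, 0, 0.6, 0, 0, 20], [0, 0, 0, 0.6, 0, 0, 20]]}}

```text
time: 19.25
ee_pos: [0.5692, 0.0536, 0.101]
tcp_rot: [-132.1, 89.9, -173.6]
wrist_force: [-0.0, 2.0, 4.5]
opening: 0.029
```

Call:
{"name": "carry_out", "arguments": {"increments": [[0, 0, 0, 0.6, 0, 0, 20], [0, 0, 0, 0.6, 0, 0, 20]]}}

```text
time: 19.5
ee_pos: [0.5694, 0.0537, 0.1005]
tcp_rot: [-138.7, 89.9, 179.8]
wrist_force: [-0.3, 1.7, 9.2]
opening: 0.029
```

Call:
{"name": "carry_out", "arguments": {"increments": [[-4, 0, 0, 0, 0, 0, 20], [0, 0, 0, 0, 0, 0, 20]]}}

```text
time: 19.75
ee_pos: [0.5694, 0.0537, 0.0997]
tcp_rot: [-135.3, 89.9, -172.7]
wrist_force: [2.9, 0.5, -1.0]
opening: 0.0287
```

Call:
{"name": "carry_out", "arguments": {"increments": [[-4, 0, 0, 0, 0, 0, 20], [0, 0, 0, 0, 0, 0, 20]]}}

```text
time: 20.0
ee_pos: [0.5694, 0.0537, 0.0992]
tcp_rot: [-142.9, 89.9, -176.4]
wrist_force: [3.8, 1.3, -0.2]
opening: 0.0292
```

Call:
{"name": "carry_out", "arguments": {"increments": [[-4, 0, 0, 0, 0, 0, 20], [0, 0, 0, 0, 0, 0, 20]]}}

```text
time: 20.25
ee_pos: [0.5693, 0.0537, 0.0992]
tcp_rot: [-147.0, 89.9, -176.6]
wrist_force: [4.7, 2.4, -2.1]
opening: 0.0289
```

Call:
{"name": "carry_out", "arguments": {"increments": [[0, 0, 0, 0.8, 0.3, 0.3, 20], [0, 0, 0, 0.8, 0, 0, 20], [0, 0, 0, 0.8, 0, 0, 20]]}}

```text
time: 20.62
ee_pos: [0.5695, 0.0537, 0.0969]
tcp_rot: [-143.3, 89.8, -172.8]
wrist_force: [4.4, 3.1, 1.7]
opening: 0.029
```

Call:
{"name": "carry_out", "arguments": {"increments": [[0, 0, 0, 0.9, 0, 0, 20], [0, 0, 0, 0.9, 0, 0, 20], [0, 0, 0, 0.9, 0, 0, 20], [0, 0, 0, 0.9, 0, 0, 20]]}}

```text
time: 21.12
ee_pos: [0.5695, 0.0537, 0.0934]
tcp_rot: [-143.4, 89.9, -172.8]
wrist_force: [5.4, 2.2, 1.0]
opening: 0.0291
```

```bash
python3 m.py
```

```text
tcp [0.5695 0.0537 0.0934] x axis [-2.6e-03 -3.0e-04 -1.0e+00] zang -29.48 q6 124.9 t 21.12
tilt fix rotvec(tool) [ 0.   -0.12  0.09]
shift [-0.2  3.2  1. ] turn -40.18
[5.44434299 2.18071265 1.02635941] [ 0.73541678 -1.34883529 -0.01345019] 0.009521825745846521 -0.014806712279096246
```

Call:
{"name": "carry_out", "arguments": {"increments": [[4, 0, 0, 0, 0, 0, 20], [4, 0, 0, 0, 0, 0, 20]], "squeeze": 90}}

```text
time: 21.38
ee_pos: [0.5695, 0.0536, 0.093]
tcp_rot: [-128.7, 89.8, -166.3]
wrist_force: [5.7, 1.6, -1.4]
opening: 0.0276
```

```bash
python3 m.py
```

```text
tcp [0.5695 0.0536 0.093 ] x axis [-3.e-03 -7.e-04 -1.e+00] zang -37.61 q6 133.0 t 21.38
tilt fix rotvec(tool) [-0.   -0.11  0.14]
shift [-0.6  3.5  0.5] turn -48.31
[ 5.65927318  1.64917169 -1.421272  ] [ 0.46366968 -1.590685    0.0139876 ] 31.796467445407142 -0.9338613599538803
```

Call:
{"name": "carry_out", "arguments": {"increments": [[4, 0, 0, 0, 0, 0, 20]]}}

```text
time: 21.5
ee_pos: [0.5695, 0.0535, 0.093]
tcp_rot: [-123.3, 89.8, -165.0]
wrist_force: [4.9, 1.5, -1.5]
opening: 0.0283
```

```bash
python3 m.py
```

```text
tcp [0.5695 0.0535 0.093 ] x axis [-3.1e-03 -8.0e-04 -1.0e+00] zang -41.62 q6 137.0 t 21.5
tilt fix rotvec(tool) [ 0.   -0.1   0.15]
shift [-0.6  3.5  0.2] turn -52.32
[ 4.85850148  1.47963544 -1.52917424] [ 0.50344787 -1.65350493  0.09033046] 31.721610929036355 -0.8932394161820412
```

Call:
{"name": "carry_out", "arguments": {"increments": [[4, 0, 0, 0, 0, 0, 20]]}}

```text
time: 21.62
ee_pos: [0.5694, 0.0535, 0.0929]
tcp_rot: [-121.9, 89.8, -167.5]
wrist_force: [5.1, 1.8, -1.0]
opening: 0.0281
```

```bash
python3 m.py
```

```text
tcp [0.5694 0.0535 0.0929] x axis [-3.2e-03 -7.0e-04 -1.0e+00] zang -45.61 q6 141.0 t 21.62
tilt fix rotvec(tool) [ 0.   -0.1   0.16]
shift [-0.7  3.5  0. ] turn -56.31
[ 5.14749995  1.82320705 -1.03568932] [ 0.61630337 -1.63911982  0.03581793] 31.90697184943692 -0.8909554593265057
```

Call:
{"name": "carry_out", "arguments": {"increments": [[4, 0, 0, 0, 0, 0, 20]]}}

```text
time: 21.75
ee_pos: [0.5695, 0.0536, 0.0929]
tcp_rot: [-118.4, 89.8, -168.0]
wrist_force: [5.9, 2.2, -2.8]
opening: 0.0284
```

```bash
python3 m.py
```

```text
tcp [0.5695 0.0536 0.0929] x axis [-3.e-03 -6.e-04 -1.e+00] zang -49.61 q6 145.0 t 21.75
tilt fix rotvec(tool) [ 0.   -0.08  0.16]
shift [-0.7  3.5 -0.2] turn -60.31
[ 5.92404271  2.20502659 -2.79532683] [ 0.57078462 -1.7060971   0.11922697] 31.748874003935637 -0.8844058960676193
```

Call:
{"name": "carry_out", "arguments": {"increments": [[4, 0, 0, 0, 0, 0, 20]]}}

```text
time: 21.88
ee_pos: [0.5695, 0.0536, 0.0929]
tcp_rot: [-114.6, 89.8, -168.2]
wrist_force: [5.3, 1.7, -2.2]
opening: 0.0281
```

```bash
python3 m.py
```

```text
tcp [0.5695 0.0536 0.0929] x axis [-3.e-03 -6.e-04 -1.e+00] zang -53.61 q6 149.0 t 21.88
tilt fix rotvec(tool) [ 0.   -0.07  0.16]
shift [-0.7  3.4 -0.5] turn -64.31
[ 5.28388804  1.72433807 -2.15915134] [ 0.60698166 -1.72343532  0.078633  ] 31.673502351498627 -0.8377388678491116
```

Call:
{"name": "carry_out", "arguments": {"increments": [[4, 0, 0, 0, 0, 0, 20]]}}

```text
time: 22.0
ee_pos: [0.5695, 0.0536, 0.0929]
tcp_rot: [-109.5, 89.8, -167.1]
wrist_force: [5.8, 2.0, -2.1]
opening: 0.0282
```

```bash
python3 m.py
```

```text
tcp [0.5695 0.0536 0.0929] x axis [-3.e-03 -7.e-04 -1.e+00] zang -57.6 q6 153.0 t 22.0
tilt fix rotvec(tool) [ 0.   -0.06  0.16]
shift [-0.7  3.4 -0.7] turn -68.3
[ 5.83627163  1.99578708 -2.05564694] [ 0.55206791 -1.70109818  0.1261078 ] 31.645904401718443 -0.7862972840666771
```

Call:
{"name": "carry_out", "arguments": {"increments": [[4, 0, 0, 0, 0, 0, 20]]}}

```text
time: 22.12
ee_pos: [0.5695, 0.0536, 0.0929]
tcp_rot: [-105.0, 89.8, -166.6]
wrist_force: [5.4, 1.9, -2.6]
opening: 0.0283
```

```bash
python3 m.py
```

```text
tcp [0.5695 0.0536 0.0929] x axis [-3.e-03 -7.e-04 -1.e+00] zang -61.6 q6 157.0 t 22.12
tilt fix rotvec(tool) [-0.   -0.05  0.17]
shift [-0.7  3.3 -1. ] turn -72.3
[ 5.37285891  1.90249457 -2.61199701] [ 0.59472435 -1.69175827  0.14242244] 31.842663586688683 -0.7571959309279919
```

```bash
python3 - <<'E'
from h import *
save('w',vision.camera('wrist'),'w12')
a=cv2.imread('pics/w12.png');cv2.imwrite('pics/w12c.png',cv2.resize(a[170:370,220:420],None,fx=3.9,fy=2.9,interpolation=cv2.INTER_CUBIC))
for f in ['wrist4','wrist6','wrist7','wrist8','w9','w10','w11','w12']:
    a=cv2.imread(f'pics/{f}.png').astype(int); r=a[255,280:362]; red=(r[:,2]-r[:,1]>50)
    s=''.join('R' if x else '.' for x in red); print(f'{f:8s}',s)
E
python3 m.py
```

```text
wrist4   ..............RRRRRRR..........RRRRRRRRRRRRRRRRR..........RRRRRRRR................
wrist6   .............RRRRRRRR..........RRRRRRRRRRRRRRRRRR.........RRRRRRRRR...............
wrist7   .............RRRRRRRRR........RRRRRRRRRRRRRRRRRRR.........RRRRRRRRR...............
wrist8   .............RRRRRRRR..........RRRRRRRRRRRRRRRRR..........RRRRRRRRR...............
w9       .............RRRRRRRR..........RRRRRRRRRRRRRRRRR..........RRRRRRRRR...............
w10      .............RRRRRRRR.........RRRRRRRRRRRRRRRRRRR.........RRRRRRRRR...............
w11      .............RRRRRRRR.........RRRRRRRRRRRRRRRRRR..........RRRRRRRRR...............
w12      .............RRRRRRRR..........RRRRRRRRRRRRRRRRRR.........RRRRRRRRR...............
tcp [0.5695 0.0536 0.093 ] x axis [-2.9e-03 -7.0e-04 -1.0e+00] zang -61.8 q6 157.2 t 22.18
tilt fix rotvec(tool) [-0.   -0.04  0.17]
shift [-0.6  3.3 -1. ] turn -72.5
[ 5.57474523  1.10722864 -2.22113889] [ 0.58447688 -1.69600255  0.15311872] -5.622930229916735 -0.3522928711026907
```

View pics/w12c.png

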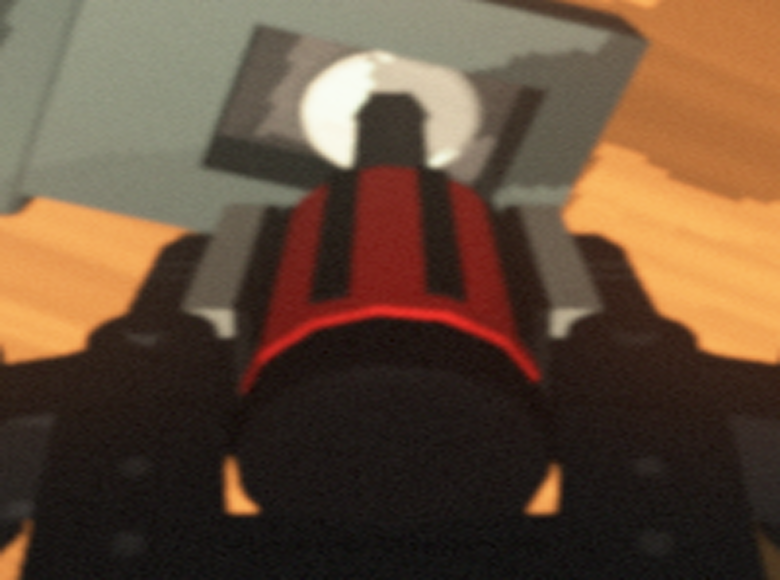

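Call:
{"name": "carry_out", "arguments": {"increments": [[-9, 0, 0, 0, 0, 0, 20], [-9, 0, 0, 0, 0, 0, 20], [-8, 0, 0, 0, 0, 0, 20], [0, 0, 0, -5, 0, 0, 20], [0, 0, 0, -14, 0, 0, 20], [9, 0, 0, -20, 0, 0, 20], [9, 0, 0, -20, 0, 0, 20], [7.4, 0, 0, -20, 0, 0, 20], [0, 0, 0, 0, 0, 0, 20]]}}

```text
time: 23.3
ee_pos: [0.5694, 0.0534, 0.1732]
tcp_rot: [-100.3, 89.8, -161.1]
wrist_force: [0.4, -0.6, -2.6]
opening: 0.0281
```

```bash
python3 m.py; python3 - <<'E'
from h import *
save('w',vision.camera('wrist'),'w13')
a=cv2.imread('pics/w13.png');cv2.imwrite('pics/w13c.png',cv2.resize(a[160:240,280:370],None,fx=7,fy=7,interpolation=cv2.INTER_CUBIC))
# hexagon corners: dark blob inside white head
def hexang(f,box):
    g=cv2.imread(f'pics/{f}.png'); x0,y0,x1,y1=box; c=cv2.resize(cv2.cvtColor(g[y0:y1,x0:x1],cv2.COLOR_BGR2GRAY),None,fx=10,fy=10,interpolation=cv2.INTER_CUBIC)
    m=(c<130).astype(np.uint8); n,l,st,ce=cv2.connectedComponentsWithStats(m)
    H,W=m.shape
    for i in range(1,n):
        x,y,w,h,A=st[i]
        if 3000<A<20000 and x>0 and y>0 and x+w<W and y+h<H:
            cn=max(cv2.findContours((l==i).astype(np.uint8),0,cv2.CHAIN_APPROX_NONE)[0],key=len)[:,0].astype(float)
            d=cn-ce[i]; t=np.arctan2(-d[:,1],d[:,0]); r=np.hypot(d[:,0],d[:,1])
            # resample
            tt=np.linspace(-np.pi,np.pi,720); o=np.argsort(t); rr=np.interp(tt,t[o],r[o],period=2*np.pi)
            k=(rr*np.exp(-6j*tt)).sum()/(rr.sum()); print(f,A,ce[i]/10+[x0,y0],'corner ang ccw',-np.degrees(np.angle(k))/6 if 0 else np.degrees(np.angle(np.conj(k)))/6*1,abs(k))
hexang('wrist4',(302,165,345,200)); hexang('w10',(302,165,345,202)); hexang('w13',(302,165,345,202))
E
```

```text
tcp [0.5694 0.0534 0.1732] x axis [-0.0029 -0.001  -1.    ] zang -60.83 q6 156.2 t 23.3
tilt fix rotvec(tool) [-0.   -0.03  0.17]
shift [79.6  3.8 -1. ] turn -71.53
[ 0.3905315  -0.62815679 -2.59676833] [-0.02251005  0.03603812 -0.0014591 ] -4.076283048446432 1.1107109114527702
wrist4 10945 [322.87244404 182.31542257] corner ang ccw 4.586612046849343 0.022805777186364964
w10 9599 [319.43499323 185.3622044 ] corner ang ccw 1.6020237544582896 0.022141297379411715
w13 9543 [320.05438541 183.34970135] corner ang ccw 0.9533400139541164 0.023151012652729782
```

View pics/w13c.png

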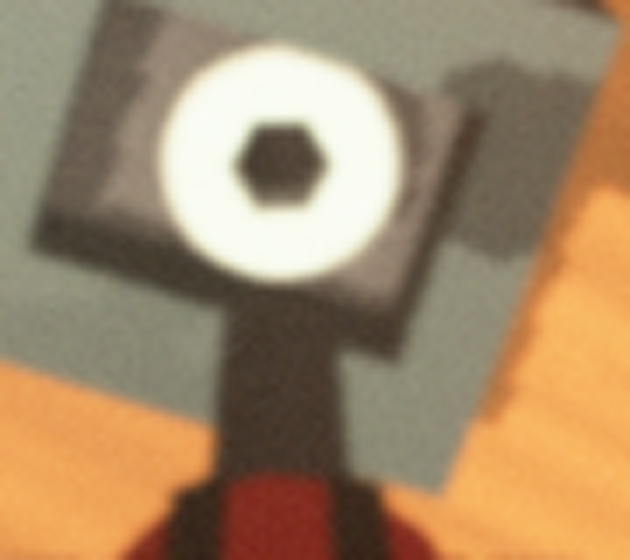

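Call:
{"name": "carry_out", "arguments": {"increments": [[-10.5, 0, 0, 0, 0, 0, 20], [-10.5, 0, 0, 0, 0, 0, 20], [-10.5, 0, 0, 0, 0, 0, 20], [-10.5, 0, 0, 0, 0, 0, 20], [-10.5, 0, 0, 0, 0, 0, 20], [-10.5, 0, 0, 0, 0, 0, 20], [-10.5, 0, 0, 0, 0, 0, 20], [-10.5, 0, 0, 0, 0, 0, 20], [-10.5, 0, 0, 0, 0, 0, 20], [-10.5, 0, 0, 0, 0, 0, 20], [-10.5, 0, 0, 0, 0, 0, 20], [-10.5, 0, 0, 0, 0, 0, 20]]}}

```text
time: 24.85
ee_pos: [0.5686, 0.0535, 0.1705]
tcp_rot: [123.8, 89.6, -170.5]
wrist_force: [-0.1, -0.0, -2.0]
opening: 0.0282
```

Call:
{"name": "carry_out", "arguments": {"increments": [[-10.6, 0, 0, 0, 0, 0, 20], [-10.6, 0, 0, 0, 0, 0, 20], [-10.6, 0, 0, 0, 0, 0, 20], [-10.6, 0, 0, 0, 0, 0, 20], [-10.6, 0, 0, 0, 0, 0, 20], [-10.6, 0, 0, 0, 0, 0, 20], [-10.6, 0, 0, 0, 0, 0, 20], [-10.6, 0, 0, 0, 0, 0, 20], [-10.6, 0, 0, 0, 0, 0, 20], [-10.6, 0, 0, 0, 0, 0, 20], [-10.6, 0, 0, 0, 0, 0, 20], [-10.6, 0, 0, 0, 0, 0, 20]]}}

```text
time: 26.35
ee_pos: [0.5686, 0.0535, 0.1705]
tcp_rot: [-3.2, 89.6, -170.4]
wrist_force: [-0.7, 0.4, -2.5]
opening: 0.0282
```

```bash
python3 - <<'E'
from h import *
delta([.4725,-.1314,.176],12.55)
E
```

```text
tcp [0.5686 0.0535 0.1705] x axis [-0.0064 -0.0011 -1.    ] zang -167.13 q6 -97.5 t 26.35
tilt fix rotvec(tool) [0.   0.37 0.02]
shift [ -4.7 158.8 134.9] turn 0.32
```

Call:
{"name": "carry_out", "arguments": {"increments": [[0.3, 0.37, 0, -4, 16, 14, 20], [0, 0, 0, 0, 32, 27, 20], [0, 0, 0, 0, 35, 30, 20], [0, 0, 0, 0, 35, 30, 20], [0, 0, 0, 0, 26, 22, 20], [0, 0, 0, 0, 14.5, 12, 20], [0, 0, 0, 0, 0, 0, 20], [0, 0, 0, 0, 0, 0, 20]]}}

```text
time: 27.35
ee_pos: [0.4708, -0.1291, 0.1756]
tcp_rot: [-169.2, 89.8, 22.9]
wrist_force: [1.1, -0.0, -1.8]
opening: 0.0282
```

```bash
python3 - <<'E'
from h import *
delta([.4725,-.1314,.1066],12.55)
save('w',vision.camera('wrist'),'w14')
delta([.4725,-.1314,.1066],12.55)
a=cv2.imread('pics/w14.png');cv2.imwrite('pics/w14c.png',cv2.resize(a[150:250,270:370],None,fx=6,fy=6,interpolation=cv2.INTER_CUBIC))
E
```

```text
tcp [ 0.4708 -0.1291  0.1756] x axis [ 0.0028  0.0012 -1.    ] zang -167.97 q6 -117.4 t 27.35
tilt fix rotvec(tool) [-0.   -0.17  0.03]
shift [69.1  2.6 -1. ] turn -0.52
tcp [ 0.4709 -0.1289  0.1756] x axis [ 0.0026  0.0012 -1.    ] zang -167.93 q6 -117.4 t 27.4
tilt fix rotvec(tool) [ 0.   -0.16  0.03]
shift [69.   2.8 -0.9] turn -0.48
```

View pics/w14c.png

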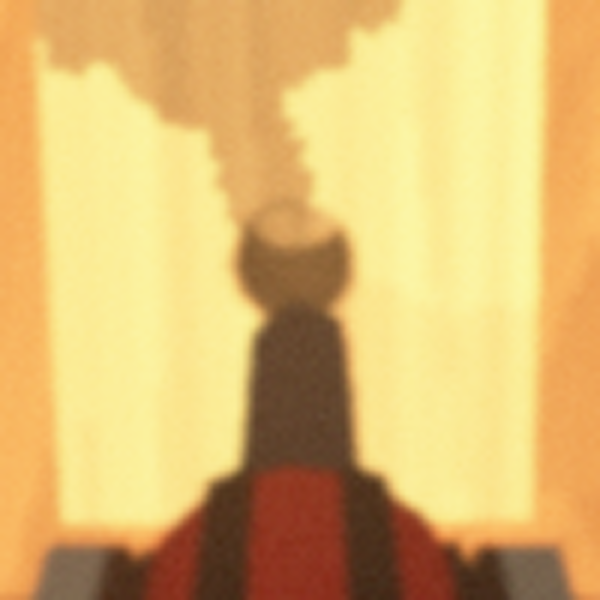

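Call:
{"name": "carry_out", "arguments": {"increments": [[0, -0.16, 0, 8, 2.7, -0.8, 20], [0, 0, 0, 12, 0, 0, 20], [0, 0, 0, 5, 0, 0, 20], [0, 0, 0, 3, 0, 0, 20], [0, 0, 0, 3, 0, 0, 20], [0, 0, 0, 3, 0, 0, 20]]}}

```text
time: 28.15
ee_pos: [0.4721, -0.132, 0.1419]
tcp_rot: [-173.6, 90.0, 18.4]
wrist_force: [0.3, 0.2, -2.8]
opening: 0.0285
```

```bash
python3 - <<'E'
from h import *
delta([.4725,-.1314,.1066],12.55)
save('w',vision.camera('wrist'),'w15'); print(sensors.get_obs()['wrist_force'])
a=cv2.imread('pics/w15.png');cv2.imwrite('pics/w15c.png',cv2.resize(a[150:250,270:370],None,fx=6,fy=6,interpolation=cv2.INTER_CUBIC))
E
```

```text
tcp [ 0.4721 -0.132   0.1419] x axis [ 5.e-04  2.e-04 -1.e+00] zang -167.96 q6 -117.7 t 28.15
tilt fix rotvec(tool) [ 0.   -0.03  0.  ]
shift [35.3 -0.6 -0.5] turn -0.51
[ 1.14010838  0.69933235 -3.54259223]
```

View pics/w15c.png

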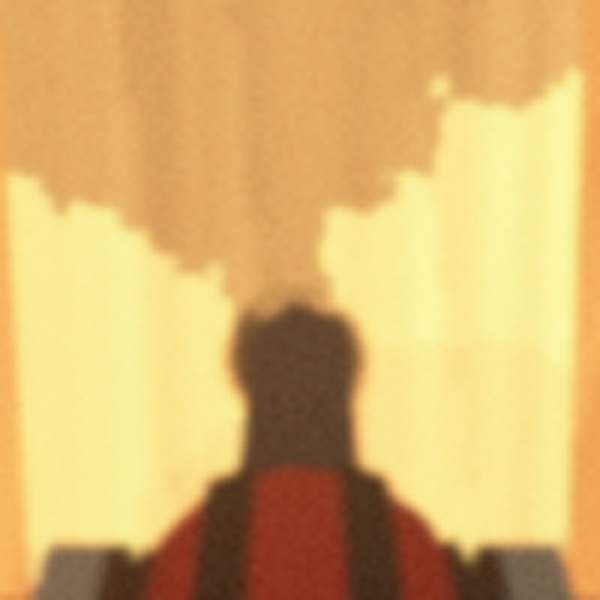

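Call:
{"name": "carry_out", "arguments": {"increments": [[0, 0, 0, 5, -0.4, -0.3, 20], [0, 0, 0, 8, 0, 0, 20], [0, 0, 0, 8, 0, 0, 20], [0, 0, 0, 6, 0, 0, 20]]}}

```text
time: 28.7
ee_pos: [0.4721, -0.1315, 0.114]
tcp_rot: [-58.7, 90.0, 133.4]
wrist_force: [0.1, 1.2, -1.6]
opening: 0.0286
```

Call:
{"name": "carry_out", "arguments": {"increments": [[0, 0, 0, 3, 0, 0, 20], [0, 0, 0, 3, 0, 0, 20], [0, 0, 0, 1, 0, 0, 20], [0, 0, 0, 0, 0, 0, 20]]}}

```text
time: 29.2
ee_pos: [0.4723, -0.1316, 0.1079]
tcp_rot: [-154.2, 90.0, 37.8]
wrist_force: [-0.2, -0.3, -2.5]
opening: 0.0285
```

Call:
{"name": "carry_out", "arguments": {"increments": [[0, 0, 0, 0.6, 0, 0, 20], [0, 0, 0, 0.5, 0, 0, 20], [0, 0, 0, 0, 0, 0, 20]], "squeeze": 30}}

```text
time: 29.58
ee_pos: [0.4723, -0.1316, 0.1068]
tcp_rot: [-152.1, 90.0, 39.9]
wrist_force: [0.5, -0.0, -0.7]
opening: 0.0283
```

Call:
{"name": "carry_out", "arguments": {"increments": [[0, 0, 0, 0, 0, 0, 45], [0, 0, 0, 0, 0, 0, 70], [0, 0, 0, 0, 0, 0, 100], [0, 0, 0, 0, 0, 0, 100], [0, 0, 0, 0, 0, 0, 100], [0, 0, 0, 0, 0, 0, 100]]}}

```text
time: 30.32
ee_pos: [0.4723, -0.1315, 0.1067]
tcp_rot: [-125.7, 90.0, 66.4]
wrist_force: [-0.1, 0.5, 0.3]
opening: 0.0855
```

```bash
python3 - <<'E'
from h import *
delta([.4725,-.1314,.1066],12.55)
save('w',vision.camera('wrist'),'w16'); print(sensors.get_obs()['wrist_force'])
E
```

```text
tcp [ 0.4723 -0.1315  0.1067] x axis [ 1.e-04  3.e-04 -1.e+00] zang -167.95 q6 -117.6 t 30.32
tilt fix rotvec(tool) [ 0.   -0.01  0.02]
shift [ 0.1 -0.1 -0.3] turn -0.5
[-0.04840737  0.74793597 -0.13168766]
```

View pics/w16.png

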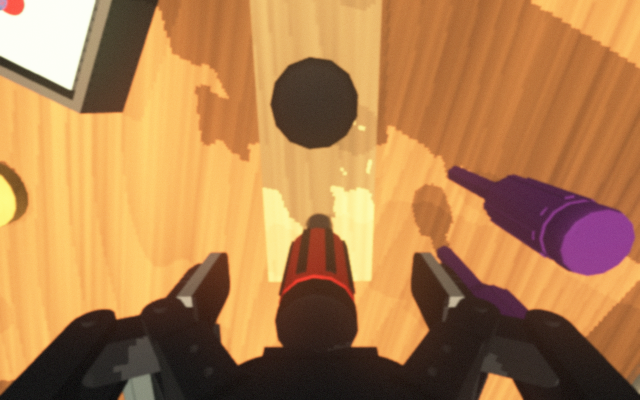

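Call:
{"name": "carry_out", "arguments": {"increments": [[0, 0, 0, -10, 0, 0, 100], [0, 0, 0, -25, 0, 0, 100], [0, 0, 0, -40, 0, 0, 100], [0, 0, 0, -40, 0, 0, 100], [0, 0, 0, -40, 0, 0, 100], [0, 0, 0, -37, 0, 0, 100], [0, 0, 0, 0, 0, 0, 100], [0, 0, 0, 0, 0, 0, 100]]}}

```text
time: 31.38
ee_pos: [0.4722, -0.1316, 0.2984]
tcp_rot: [-105.5, 90.0, 86.6]
wrist_force: [0.4, 0.2, -1.2]
opening: 0.0857
```

```bash
python3 - <<'E'
from h import *
delta([.4722,-.1317,.2996],12.5)
o=sensors.get_obs();save('w',vision.camera('wrist'),'w17'); save('s',vision.camera('side'),'side17')
a=cv2.imread('pics/side17.png');b=cv2.imread('pics/side0.png')
cv2.imwrite('pics/s17c.png',np.hstack([cv2.resize(x[110:330,240:370],None,fx=2.7,fy=2.7) for x in (b,a)]))
print(o['time'],o['wrist_force'])
E
```

```text
tcp [ 0.4722 -0.1316  0.2984] x axis [ 0.e+00  4.e-04 -1.e+00] zang -167.95 q6 -117.6 t 31.38
tilt fix rotvec(tool) [-0.   -0.01  0.02]
shift [-1.2  0.1  0.1] turn -0.45
31.375 [ 0.35975992  0.15895164 -1.19408843]
```

View pics/w17.png

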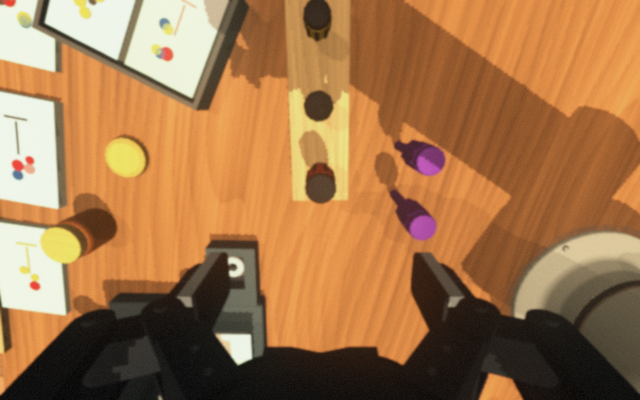

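View pics/s17c.png

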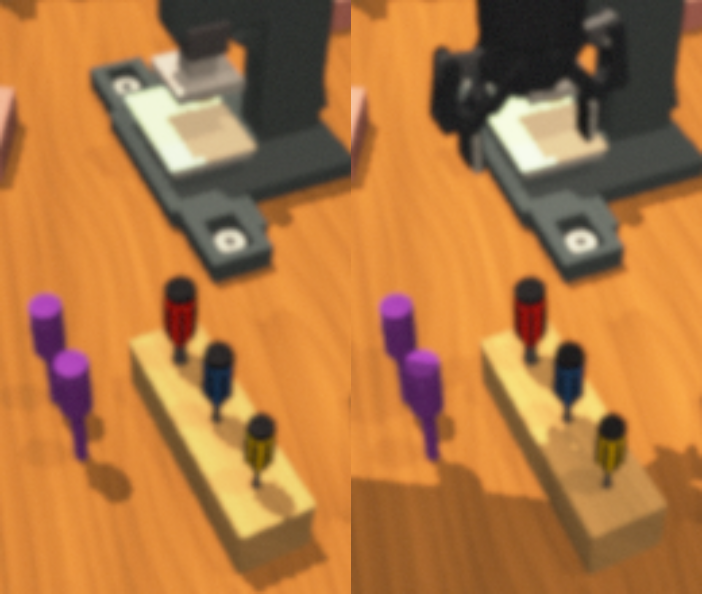

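```bash
python3 - <<'E'
from h import *
print(job_done())
E
```

```text
the job is handed in; nothing more can be done
None
```

I screwed the loose bolt in with the red driver and put the driver back upright in its hole. I handed in at about 31.5 s. I think the bolt is fully home, but I had no direct reading of its angle.

**What I did**
- I felt for the socket with about 11 N. The hexagon dropped in after the driver had turned about 35° clockwise, and it went about 11 mm deep.
- I turned the driver clockwise in one grip, because the last joint had enough range.
- I reinserted the driver once to check that the bolt was home.

**Evidence that the bolt is home**
- The socket's angle in the pictures fits about 138° of turning. It could also be 60° or 120° less, and only 138° lies in the 120–172° that would bring it home.
- The height at which the tip first touched the bolt was about 0.7 mm lower than at the start. That fits the same amount of turning.
- On the second insertion I turned about 28° further with about 0.15 N m, and the socket angle changed by less than 1°.

**What disagreed**
- No hard stop showed in the torque, which read only about 0.12 to 0.18 N m and then dropped to near zero.
- The driver had not slipped in the grip, so its hexagon seems to have skipped past the socket's corners at the stop. That leaves some doubt about whether the bolt is fully home.

**Last checks**
- The red driver stands upright and released. It was put down within about 0.5 mm of where I gripped it, by the arm's own reading.
- The blue, yellow and purple drivers look unmoved, as do the other things in view. I did not check the envelopes and the wooden stamp closely.
- The arm is clear above everything.

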